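# Make the edge-lit stand ready for the king

## Robot

A 6-joint arm with a two-finger parallel gripper is mounted at the origin on the work surface. World frame = base frame: x ahead of the robot, y to its left, z up, the work surface at z = 0. Lengths are in m, angles in rad, forces in N, time in s.
With the tool pointing down it reaches from about 0.275 to 0.775 m from the base axis. Payload 14.6 kg.
Tool frame: the origin (TCP) lies on the centre line of the jaws, within the pads' length; the fingertips stand 8 mm ahead of it and the grasp point (between the pads) lies 11 mm behind it; x points along the fingers, z is the direction in which the jaws open and shut, and the axes are right-handed (so a half turn about x gives the same grasp; the last joint's range is limited). The gripper opens to 85 mm and grips with 20 to 120 N. Pads are 22 mm wide; open, the fingers measure 114 mm over their backs; the gripper's body (76 mm by 85 mm) begins 54 mm behind the grasp point. The pads swing forward as they close: fully open they stand 13 mm farther back than shut.
Start: joints at [1.108, 0.263, -0.048, 1.259, 0, 1.415], TCP at [0.159, 0.5, 0.239] pointing down, gripper open.
Joint ranges: [-2.65, 2.65], [-0.89, 1.7], [-1.18, 1.37], [-2.13, 2.11], [-1.35, 1.29], [-3.14, 3.14]. Speed limits (rad/s): [1.89, 1.89, 2.57, 2.79, 3.14, 3.14].

## Interface

Orientations are given as a rotation vector (axis times angle).
In Python, from cell import sense, read_camera, job_done, masks_of, place_of gives the robot as it stands.
- The arm moves only by the tool step_arm, never from a script. Its argument "targets" is a list of rows, each a list of 2 entries, a list of its own where there are three numbers: the shift along the tool's x, y, z in mm, then the turn about the tool's x in units of 6 degrees (1.0 is 6 degrees). A call has exactly 8 rows; each row shifts and turns the commanded pose from where the row before left it, along the tool's axes as they then stand; what a row does not reach is not made up. A row lasts 1/8 s, in which the tool goes at most 62.5 mm and 10.7 degrees, less where a joint would pass 70% of its speed; a pose out of reach is approached as far as the arm can. A call with a gripper value outside its range is refused whole. "hand" is the finger opening in mm, from 0 to 85.4, set as the call begins (left out, the last holds). The fingers move at their own pace and stop on an object; "squeeze" is the grip in N (left out, the last holds). Time passes only in rows, so rows that do not move let the fingers close, or fill a call up. It gives the time, the measured TCP pose, the force and the opening at its end, in the units of the state.
- sense(): the state, without advancing time (a new reading comes with each control period).
- read_camera(name): name is "side" or "top" or "wrist"; returns a dict with "color" (420x560x3 uint8, red, green, blue), "mtx" (3x3 intrinsics, pixels), "T" (4x4, takes a point from camera to world coordinates); the wrist camera has in their place "hand_eye" (4x4, takes a point from camera to tool coordinates, whose origin is the TCP and whose axes are the tool frame's). Camera axes: x right, y down, z forward; pixel columns grow to the right and rows downward; lengths in m; the calibration is good to about 2 mm. A picture is of the moment at which its call begins: read the wrist's pose just before it. There is no depth.
- job_done(): hands the job in, once; it reports no verdict.
Trained networks look in a picture, given as the dict that the camera call returned (one of the last four; its "shot" number tells which), for a name from the list of things; names that differ only in an ending like _2 or _b are one class to them, and where a whole thing is asked for, a point or a joint stands for the part that bears it (a point fixed in the world has none). Each returns a list of dicts, best first, with "confidence" (0 to 1); they miss things now and then, are a little off and sometimes report something else, mostly with a low value. They report only what shows in the picture. A call takes as long as a camera call. They do not tell look-alikes from the thing itself.
- masks_of(picture, target): "mask" (420x560 bool, what is visible of it) and "extent" ([centre column, centre row, width, height] in pixels, round what is visible of it).
- place_of(picture, target): "at" ([column, row] in pixels: a listed point, or the origin of a listed thing).
The state is a dict: "t": time; "qpos": joint angles; "qd": joint speeds; "joint_torque": joint torques, N m; "eef_pos": TCP position; "orientation": TCP orientation; "wrist_force": force on the tool from outside, world axes, zero at the start; "moment": the same for the moment, N m; "gripper_width": finger opening in m.
Only numpy, scipy, OpenCV 4.12 (cv2) and the standard library are available. Lean on these libraries where they do the work, as an engineer would, in place of code of your own. Each camera call takes 0.05 s, during which the arm holds its last target.

## Task

Get the little edge-lit display stand ready for the white king: press every loose LED tube down between a pair of the stand's spring clips until it snaps home on its rests, turn the frosted disc in its seat until its flat edge lies flush against the white light bar, and stand the king upright in the middle of the disc, inside the engraved ring. Leave the other things on the ledge where they are.

Things in the scene. Friction and masses are not known exactly. Their poses are not given: they have to be found in the camera images.
- stand: display stand, fixed (all sizes here in mm). In front (-x) a black seat, floor 8 above the ledge, wooden cheeks left and right (tops 19), front lip (top 15); behind it the white light bar along y (414 long, 6 thick, top 22), then an aluminium tray with four clip pairs in line along y, 102 apart, 110 behind the origin, and a reflector (top 22). Origin: middle of the seat at ledge height; x seat to bar, z up
- bar_face (a point): middle of the light bar's front face, 56.5 from the stand's origin along x, 15 above the ledge; axes as the stand's. The disc's flat has to lie against this face
- rest1 (a point): middle of the two rests of clip pair 1 (at the stand's +y end), 12 above the ledge: the middle of a fitted tube's underside lies here. Axes as the stand's; a fitted tube lies along y. Two brass clips face each other across it along y: lips 61 apart at rest and 14.6 above this point, flared outward above, tops 22 above it
- rest2 (a point): the same for clip pair 2 (next along -y). A tube pressed straight down meets the lips when its underside is about 15 above the rests, spreads them with its tapered caps at 10 to 15 N, snaps under them and lies on the rests; it centres itself from about 3 off along y
- rest3 (a point): the same for clip pair 3 (next along -y). Free beside a fitted tube's sides: 37 to the white bar in front, 30 to the reflector behind; the tray's surface is 4 below this point
- rest4 (a point): the same for clip pair 4 (at the stand's -y end)
- disc: frosted acrylic disc lying loose in the seat: 110 across, 12 thick, 130 g, one flat edge (63 long) 45 from its centre at body +x. Origin: centre of the full circle, at its underside, 8 above the ledge. The seat's four walls leave the round 1.5 each side, so it turns about the seat's middle; with its flat facing the bar it can slide 11.5 further to stand +x until flush
- disc_flat (a point): middle of the disc's flat edge, 15 above the ledge; x points out of the flat. Flush: this point at the bar's face
- disc_top (a point): centre of the disc's top face, 20 above the ledge (2 below the bar's top), middle of the engraved ring (60 across). The disc slides easily in the seat (friction about 0.2), while fingertips grip it well: pressed on top with 5 to 20 N some 35 from the middle, it follows the fingertip
- tube1: LED tube (mm), one of up to four alike, lying on its flat back along body x: opal body 54 x 20 wide x 18 high, plus at each end a 7.5 steel cap tapered at 45 degrees above and below (69 overall; end face 3 high at mid height). 45 g, same either way round. Origin: centre of its underside; z up. None from the start: this tube is absent
- tube2: LED tube (mm), one of up to four alike, lying on its flat back along body x: opal body 54 x 20 wide x 18 high, plus at each end a 7.5 steel cap tapered at 45 degrees above and below (69 overall; end face 3 high at mid height). 45 g, same either way round. Origin: centre of its underside; z up. None from the start: this tube is absent
- tube3: LED tube (mm), one of up to four alike, lying on its flat back along body x: opal body 54 x 20 wide x 18 high, plus at each end a 7.5 steel cap tapered at 45 degrees above and below (69 overall; end face 3 high at mid height). 45 g, same either way round. Origin: centre of its underside; z up. None from the start: this tube is absent
- tube4: LED tube (mm), one of up to four alike, lying on its flat back along body x: opal body 54 x 20 wide x 18 high, plus at each end a 7.5 steel cap tapered at 45 degrees above and below (69 overall; end face 3 high at mid height). 45 g, same either way round. Origin: centre of its underside; z up. None from the start: this tube is absent
- king: white plastic chess king, 80 high: base 36 across and 7 high, tapering to a round stem 21 across from 28 to 52 high, then a collar and head 27 across, small cross on top; 55 g, heavy base. Origin: centre of its underside, z up
- tumbler: bystander: green glass tumbler, 70 across, 85 high; origin centre of its underside
- pawn: bystander: black plastic pawn, 30 across, 50 high; origin centre of its underside
- clothes_peg: bystander: grey plastic spring clothes peg lying down, 74 x 10 x 14 high; origin centre of its underside, x along it
- slot_stand: bystander: clear acrylic stand with two slots (70 x 140) holding two upright cards, 91 high in all; origin centre of its underside
There are look-alikes about, which are no part of the job. Leave any green look-alike of the tube2 alone.

How it is judged:
At the end, for the whole second after the job is handed in: Each tube present lies on a clip pair's rests (within 5 mm of rest1, 2, 3 or 4, along the stand's y within 0.1 rad); the disc's flat is within 2.5 mm of the bar and square to it within 0.05 rad; the king stands upright on the disc within 12 mm of its middle; all at rest (((distance between tube1 and rest1 below 0.005 m and angle between the x axis of tube1 and the y axis of stand, either way round below 0.1 rad) or (distance between tube1 and rest2 below 0.005 m and angle between the x axis of tube1 and the y axis of stand, either way round below 0.1 rad) or (distance between tube1 and rest3 below 0.005 m and angle between the x axis of tube1 and the y axis of stand, either way round below 0.1 rad) or (distance between tube1 and rest4 below 0.005 m and angle between the x axis of tube1 and the y axis of stand, either way round below 0.1 rad)) and ((distance between tube2 and rest1 below 0.005 m and angle between the x axis of tube2 and the y axis of stand, either way round below 0.1 rad) or (distance between tube2 and rest2 below 0.005 m and angle between the x axis of tube2 and the y axis of stand, either way round below 0.1 rad) or (distance between tube2 and rest3 below 0.005 m and angle between the x axis of tube2 and the y axis of stand, either way round below 0.1 rad) or (distance between tube2 and rest4 below 0.005 m and angle between the x axis of tube2 and the y axis of stand, either way round below 0.1 rad)) and ((distance between tube3 and rest1 below 0.005 m and angle between the x axis of tube3 and the y axis of stand, either way round below 0.1 rad) or (distance between tube3 and rest2 below 0.005 m and angle between the x axis of tube3 and the y axis of stand, either way round below 0.1 rad) or (distance between tube3 and rest3 below 0.005 m and angle between the x axis of tube3 and the y axis of stand, either way round below 0.1 rad) or (distance between tube3 and rest4 below 0.005 m and angle between the x axis of tube3 and the y axis of stand, either way round below 0.1 rad)) and ((distance between tube4 and rest1 below 0.005 m and angle between the x axis of tube4 and the y axis of stand, either way round below 0.1 rad) or (distance between tube4 and rest2 below 0.005 m and angle between the x axis of tube4 and the y axis of stand, either way round below 0.1 rad) or (distance between tube4 and rest3 below 0.005 m and angle between the x axis of tube4 and the y axis of stand, either way round below 0.1 rad) or (distance between tube4 and rest4 below 0.005 m and angle between the x axis of tube4 and the y axis of stand, either way round below 0.1 rad)) and x of disc_flat in the frame of bar_face above -0.0025 m and angle between the x axis of disc and the x axis of stand, either way round below 0.05 rad and distance between king and disc_top below 0.012 m and angle between king's own z axis and vertical below 0.1 rad and linear speed of each of tube1, tube2, tube3, tube4, disc, king below 0.02 m/s); the robot touches nothing.
It fails at once if a bystander (tumbler, pawn, clothes peg, slotted stand) is shifted by more than 40 mm (distance of any of tumbler, pawn, clothes_peg, slot_stand from where it was at the start of the episode above 0.04 m).
It fails at once if the tumbler, the pawn or the slotted stand is tipped over (angle between any of tumbler, pawn, slot_stand's own z axis and vertical above 0.5 rad).
Of tube1, tube2, tube3, tube4 only 3 to 4 are there at a start; the rules pass over those that are not, and their reading is None.
At some moment in a run one of tube1, tube2, tube3, tube4 may be knocked a few centimetres aside while the robot is not near it.
It also fails if it takes over 210 s, if anything falls off the work surface, if the arm or the gripper's body presses on something with over 40 N, if the wrist force passes 120 N, or if a joint passes its speed limit or range.

## Working session

There is one attempt and no reset: what is moved stays moved. The work goes in short steps, Python scripts to look and compute and a tool call to move; the robot and the scene stay as the last step left them, time stands still between calls to the robot, and variables do not carry over. Pictures are saved under pics/ and viewed, and the job is handed in when it is done.

Besides the shell and the picture viewer there is one more tool, called after "Emit:" by a JSON object that holds its "name" and its "arguments", one argument or row to a line. step_arm: Moves the arm, as the interface text tells. Its arguments: {"type":"object","properties":{"targets":{"type":"array","items":{"type":"array"}},"hand":{"type":"number"},"squeeze":{"type":"number"}},"required":["targets"]}

```bash
ls; mkdir -p pics; python3 - <<'E'
from cell import *
import cv2
print(sense())
for n in ['side','top','wrist']:
    p=read_camera(n); cv2.imwrite(f'pics/{n}0.png',p['color'][:,:,::-1])
    print(n,p['mtx'],p.get('T'),p.get('hand_eye'))
E
```

```text
pics
{'t': 0.0, 'qpos': array([ 1.10769012e+00,  2.63514702e-01, -4.89512671e-02,  1.25940446e+00,
        3.98560953e-05,  1.41550600e+00]), 'qd': array([-3.02227106e-04, -3.06974834e-05, -5.74140968e-04,  2.01627282e-03,
        4.75986225e-04, -2.13720991e-03]), 'joint_torque': array([ 2.53039660e-03, -6.37614512e+01,  3.84562075e+01,  1.39248453e-02,
       -2.59671623e-05, -9.91096059e-07]), 'eef_pos': array([0.15892885, 0.50007871, 0.2388241 ]), 'orientation': array([-0.9800386 ,  1.34023837,  0.9792803 ]), 'wrist_force': array([ 0.20188111, -0.57593805,  0.12259675]), 'moment': array([ 0.01858465, -0.02902557,  0.04821299]), 'gripper_width': 0.0853801241446772}
side [[533.40784551   0.         278.88142757]
 [  0.         533.40784551 210.72305247]
 [  0.           0.           1.        ]] [[ 0.99194261 -0.09529217  0.0834821   0.41294564]
 [-0.12479309 -0.62141238  0.77348131 -0.99121787]
 [-0.0218299  -0.77766706 -0.62829722  0.86875564]
 [ 0.          0.          0.          1.        ]] None
top [[453.54908893   0.         281.01893486]
 [  0.         453.54908893 209.97883588]
 [  0.           0.           1.        ]] [[-2.17357961e-02 -9.94586652e-01  1.01611746e-01  4.34382035e-01]
 [-9.99763642e-01  2.15759964e-02 -2.67154725e-03  3.69584637e-02]
 [ 4.64710566e-04 -1.01645798e-01 -9.94820545e-01  1.12990852e+00]
 [ 0.00000000e+00  0.00000000e+00  0.00000000e+00  1.00000000e+00]] None
wrist [[376.29827768   0.         281.20550297]
 [  0.         376.29827768 211.37723748]
 [  0.           0.           1.        ]] None [[-7.14338376e-04 -3.13868172e-01  9.49466303e-01 -1.35116927e-01]
 [ 1.46259657e-04 -9.49466568e-01 -3.13868150e-01  8.12374945e-02]
 [ 9.99999734e-01 -8.53394488e-05  7.24146657e-04 -5.39786065e-04]
 [ 0.00000000e+00  0.00000000e+00  0.00000000e+00  1.00000000e+00]]
```

View pics/side0.png

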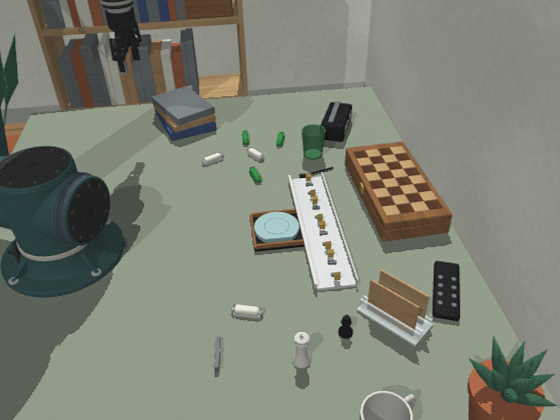

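View pics/top0.png

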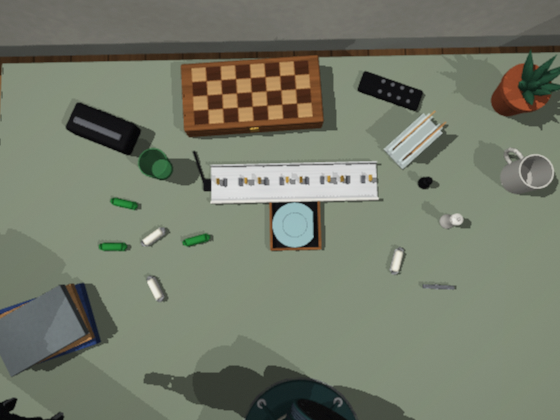

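View pics/wrist0.png

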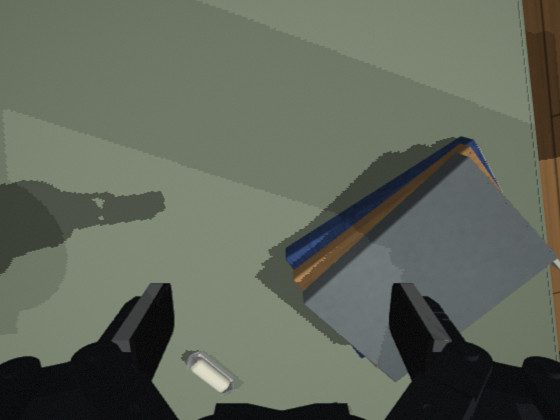

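```bash
cat > h.py <<'E'
from cell import *
import numpy as np, cv2
from scipy.spatial.transform import Rotation as R
def camT(p,s=None):
    if 'T' in p: return p['T']
    s=s or sense(); W=np.eye(4); W[:3,:3]=R.from_rotvec(s['orientation']).as_matrix(); W[:3,3]=s['eef_pos']
    return W@p['hand_eye']
def px2w(p,uv,z,T=None):
    T=camT(p) if T is None else T
    d=T[:3,:3]@np.linalg.inv(p['mtx'])@np.array([uv[0],uv[1],1.]); o=T[:3,3]
    return o+d*(z-o[2])/d[2]
def w2px(p,X,T=None):
    T=camT(p) if T is None else T
    c=np.linalg.inv(T)@np.append(X,1); q=p['mtx']@c[:3]; return q[:2]/q[2]
def shot(n,fn=None):
    s=sense(); p=read_camera(n); T=camT(p,s)
    if fn: cv2.imwrite('pics/'+fn,p['color'][:,:,::-1])
    return p,T
def axis_mask(p,m,z,T=None):
    v,u=np.nonzero(m); P=np.array([px2w(p,(a,b),z,T)[:2] for a,b in zip(u,v)])
    r=cv2.minAreaRect((P*1e4).astype(np.float32)); c=np.array(r[0])/1e4
    w=np.linalg.svd(P-P.mean(0),full_matrices=False)[2][0]
    return P.mean(0),c,np.arctan2(w[1],w[0]),np.array(r[1])/10
E
python3 - <<'E'
from h import *
for n in ['top','side']:
    p,T=shot(n)
    for t,z in [('rest1',.012),('rest2',.012),('rest3',.012),('rest4',.012),('bar_face',.015),('disc_flat',.015),('disc_top',.02),('king',0),('pawn',0),('clothes_peg',0),('tumbler',0),('slot_stand',0),('stand',0)]:
        for d in place_of(p,t)[:1]: print(n,t,round(d['confidence'],2),np.round(d['at'],1),np.round(px2w(p,d['at'],z,T),4))
    for d in masks_of(p,'tube2'):
        e=axis_mask(p,d['mask'],.012,T); col=p['color'][d['mask']].mean(0)
        print(n,'tube',round(d['confidence'],2),np.round(d['extent']),np.round(e[0],4),np.round(e[1],4),round(e[2],3),e[3],col.round())
E
```

```text
top rest1 0.84 [233.5 181.6] [0.6222 0.1509 0.012 ]
top rest2 0.84 [233.5 181.6] [0.6222 0.1509 0.012 ]
top rest3 0.84 [233.5 181.6] [0.6222 0.1509 0.012 ]
top rest4 0.84 [233.5 181.6] [0.6222 0.1509 0.012 ]
top bar_face 0.66 [296.4 200.4] [ 0.5713 -0.0046  0.015 ]
top disc_flat 0.96 [311.7 223.5] [ 0.5131 -0.0409  0.015 ]
top disc_top 0.89 [293.5 228. ] [0.5027 0.0044 0.02  ]
top king 0.64 [446.5 218. ] [ 0.5207 -0.3793  0.    ]
top pawn 0.68 [422.1 180.7] [ 0.6163 -0.3233  0.    ]
top clothes_peg 0.59 [438.9 285.1] [ 0.3554 -0.3508  0.    ]
top tumbler 0.96 [157.1 167.7] [0.664  0.3448 0.    ]
top slot_stand 0.93 [413.4 144.2] [ 0.7105 -0.3062  0.    ]
top tube 0.8 [395. 261.  15.  28.] [ 0.4186 -0.2469] [ 0.4193 -0.2466] 2.832 [20.63403931 66.04707642] [192. 191. 180.]
top tube 0.73 [154. 238.  20.  18.] [0.4909 0.3485] [0.4905 0.3489] 2.182 [21.47382813 67.97938232] [180. 179. 169.]
top tube 0.69 [154. 290.  18.  28.] [0.3657 0.344 ] [0.3651 0.3434] -2.676 [63.4350708  20.42884369] [172. 171. 162.]
top tube 0.65 [126. 204.  25.  13.] [0.5746 0.4237] [0.5744 0.4239] -1.862 [68.164
[... 897 characters left out ...]
d 0.77 [392.8 319.1] [ 0.7161 -0.3096  0.    ]
side stand 0.83 [276.3 233.3] [ 0.511  -0.0086  0.    ]
side tube 0.8 [248. 310.  31.  18.] [ 0.4184 -0.254 ] [ 0.4181 -0.2538] -0.351 [31.24268188 68.17406006] [176. 177. 169.]
side tube 0.68 [258. 174.  14.  16.] [0.4796 0.235 ] [0.4793 0.2379] -1.406 [26.31483459 79.84517212] [ 59. 120.  70.]
side tube 0.63 [280. 141.   6.  16.] [0.5728 0.4121] [0.5728 0.414 ] -1.767 [76.51657715 21.53504333] [ 58. 122.  70.]
side tube 0.56 [256. 155.  20.  11.] [0.4896 0.3397] [0.4885 0.3413] -1.105 [30.93259888 73.03336182] [169. 170. 162.]
side tube 0.43 [213. 159.  24.  13.] [0.3654 0.3355] [0.3639 0.3369] -2.607 [52.12540283 58.33289185] [161. 163. 155.]
```

```bash
python3 - <<'E'
import cv2
a=cv2.imread('pics/top0.png')[150:260,200:390]; cv2.imwrite('pics/c1.png',cv2.resize(a,None,fx=4,fy=4,interpolation=cv2.INTER_CUBIC))
a=cv2.imread('pics/top0.png')
b=cv2.hconcat([cv2.resize(a[190:310,95:225],(520,480)),cv2.resize(a[235:285,370:400],(280,480))]); cv2.imwrite('pics/c2.png',b)
E
```

```text
(no output)
```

View pics/c1.png

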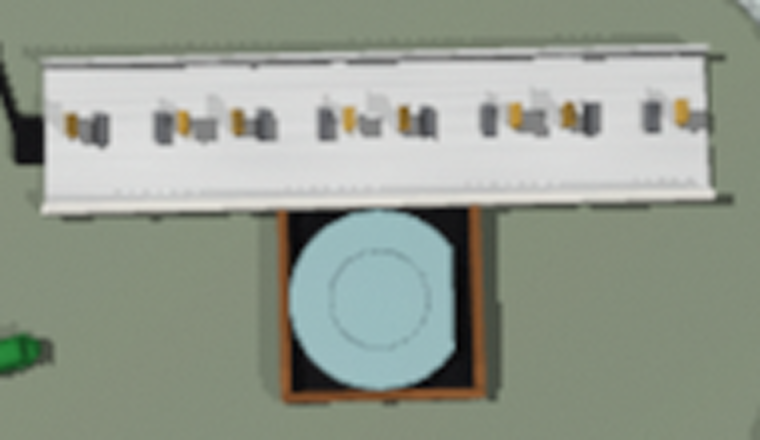

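View pics/c2.png

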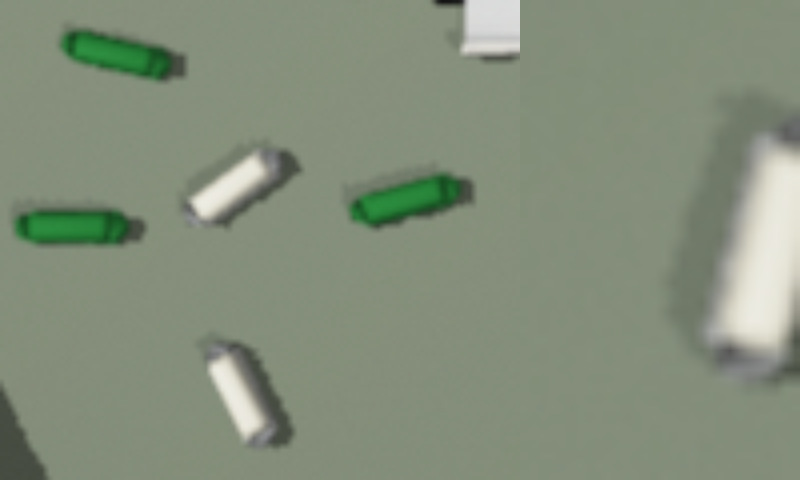

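```bash
cat >> h.py <<'E'
def tool():
    s=sense(); return s,R.from_rotvec(s['orientation']).as_matrix()
def wrap(a,p): return (a+p/2)%p-p/2
def plan(x,y,z,jaw=None):
    """jaw: world angle (rad) of jaw opening direction, mod pi"""
    s,M=tool(); print('eef',s['eef_pos'].round(4),'t',round(s['t'],2),'q6',s['qpos'][5].round(2),'F',s['wrist_force'].round(1),'w',round(s['gripper_width']*1e3,1))
    d=M.T@(np.array([x,y,z])-s['eef_pos'])*1e3
    print('shift tool mm',d.round(1))
    zz=M[:,2]; cur=np.arctan2(zz[1],zz[0]); print('jaw angle deg',np.degrees(cur).round(1),'tilt',M[:,0].round(3))
    if jaw is not None:
        t=wrap(jaw-cur,np.pi); # rotation about world z by t = about tool x (down) by -t
        for tt in (t,t-np.sign(t)*np.pi):
            M2=R.from_rotvec([0,0,tt]).as_matrix()@M
            print('turn units',round(-np.degrees(tt)/6,2),'q6 after ~ +-',round(tt,2),'shift after turn',(M2.T@(np.array([x,y,z])-s['eef_pos'])*1e3).round(1))
E
python3 - <<'E'
from h import *
plan(.49,.349,.15,2.18+np.pi/2)
print(tool()[1].round(3))
E
```

```text
eef [0.1591 0.5003 0.2393] t 1.65 q6 1.42 F [-1.  -0.4 -0.4] w 85.4
shift tool mm [  89.3 -361.2  -44. ]
jaw angle deg 72.4 tilt [-0. -0. -1.]
turn units 6.24 q6 after ~ +- -0.65 shift after turn [  89.3 -313.5  184.8]
turn units -23.76 q6 after ~ +- 2.49 shift after turn [  89.3  313.5 -184.8]
[[-0.    -0.953  0.303]
 [-0.     0.303  0.953]
 [-1.     0.    -0.   ]]
```

Emit:
{"name": "step_arm", "arguments": {
  "targets": [
    [[0, 0, 0], 1.56],
    [[0, 0, 0], 1.56],
    [[0, 0, 0], 1.56],
    [[0, 0, 0], 1.56],
    [[12, -55, 32], 0],
    [[12, -55, 32], 0],
    [[12, -55, 32], 0],
    [[12, -55, 32], 0]
  ]
}}

```text
t: 2.65
eef_pos: [0.3836, 0.3959, 0.1927]
orientation: [-0.477, 1.517, 0.478]
wrist_force: [0.8, 1.5, 0.7]
gripper_width: 0.0853
```

Emit:
{"name": "step_arm", "arguments": {
  "targets": [
    [[16, -45, 27], 0],
    [[16, -48, 29], 0],
    [[0, 0, 0], 0],
    [[0, 0, 0], 0],
    [[0, 0, 0], 0],
    [[0, 0, 0], 0],
    [[0, 0, 0], 0],
    [[0, 0, 0], 0]
  ]
}}

```text
t: 3.65
eef_pos: [0.4809, 0.3529, 0.1611]
orientation: [-0.478, 1.517, 0.478]
wrist_force: [0.0, 0.3, 0.4]
gripper_width: 0.0856
```

```bash
cat > tubes.py <<'E'
from h import *
import sys
n=sys.argv[1]; fn=sys.argv[2]
p,T=shot(n,fn)
for d in masks_of(p,'tube2'):
    e=axis_mask(p,d['mask'],.009,T); col=p['color'][d['mask']].mean(0)
    print(round(d['confidence'],2),np.round(d['extent']),'c',np.round(e[0],4),'rect',np.round(e[1],4),'ang',round(e[2],3),e[3].round(1),col.round())
for d in place_of(p,'tube2'): print('place',round(d['confidence'],2),np.round(d['at']),px2w(p,d['at'],0,T).round(4))
E
python3 tubes.py wrist w1.png; python3 -c "
from h import *
plan(.49,.349,.15,2.18+np.pi/2)"
```

```text
0.95 [146. 114.  94.  37.] c [0.3635 0.3459] rect [0.3636 0.3462] ang 0.463 [70.2 22.3] [156. 156. 145.]
0.89 [346.  78.  74.  88.] c [0.4681 0.4509] rect [0.4679 0.4504] ang -1.606 [69.8 21.3] [25. 96. 42.]
0.79 [211. 294.  40.  69.] c [0.4806 0.2454] rect [0.481  0.2443] ang -1.322 [19.9 71.5] [21. 87. 36.]
0.7 [434. 189.  82.  62.] c [0.574  0.4252] rect [0.5738 0.4246] ang -1.842 [69.4 25.6] [23. 91. 39.]
0.63 [288. 203.  25.  87.] c [0.4899 0.3519] rect [0.4901 0.3513] ang -0.959 [20.5 70. ] [155. 155. 143.]
place 0.97 [428. 186.] [0.5749 0.4248 0.    ]
place 0.9 [211. 289.] [0.4805 0.2429 0.    ]
place 0.83 [150. 113.] [0.3627 0.3459 0.    ]
place 0.69 [289. 200.] [0.49 0.35 0.  ]
place 0.69 [342.  80.] [0.4683 0.4492 0.    ]
eef [0.481  0.3528 0.161 ] t 3.8 q6 1.46 F [-0.9 -0.8 -0.6] w 84.8
shift tool mm [11.  -8.2  5.2]
jaw angle deg 34.9 tilt [ 0.  0. -1.]
turn units 0.0 q6 after ~ +- -0.0 shift after turn [11.  -8.2  5.2]
turn units -30.0 q6 after ~ +- 3.14 shift after turn [11.   8.2 -5.2]
```

View pics/w1.png

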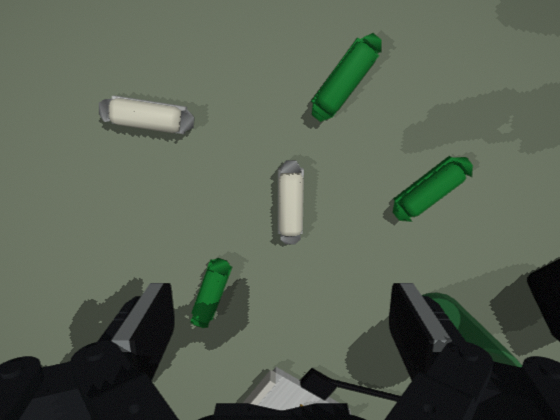

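Emit:
{"name": "step_arm", "arguments": {
  "targets": [
    [[20, -3.3, 3], 0],
    [[30, -3.3, 3.3], 0],
    [[30, 0, 0], 0],
    [[30, 0, 0], 0],
    [[25, 0, 0], 0],
    [[10, 0, 0], 0],
    [[4, 0, 0], 0],
    [[0, 0, 0], 0]
  ],
  "hand": 50,
  "squeeze": 60
}}

```text
t: 4.8
eef_pos: [0.4904, 0.3511, 0.0125]
orientation: [-0.477, 1.517, 0.477]
wrist_force: [0.1, -0.4, 0.3]
gripper_width: 0.0501
```

```bash
python3 -c "
from h import *
plan(.49,.351,.009,2.18+np.pi/2)
shot('wrist','w2.png')"
```

```text
eef [0.4904 0.3511 0.0125] t 4.8 q6 1.45 F [ 0.1 -0.4  0.3] w 50.1
shift tool mm [ 3.5  0.1 -0.4]
jaw angle deg 34.9 tilt [ 0.001  0.    -1.   ]
turn units 0.0 q6 after ~ +- -0.0 shift after turn [ 3.5  0.1 -0.4]
turn units -30.0 q6 after ~ +- 3.14 shift after turn [ 3.5 -0.1  0.4]
```

View pics/w2.png

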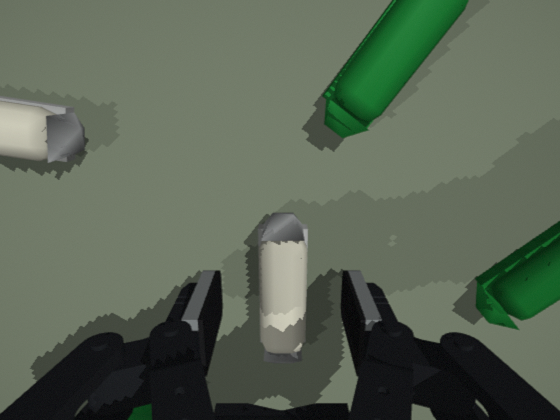

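Emit:
{"name": "step_arm", "arguments": {
  "targets": [
    [[3.5, 0, 0], 0],
    [[0, 0, 0], 0],
    [[0, 0, 0], 0],
    [[0, 0, 0], 0],
    [[0, 0, 0], 0],
    [[0, 0, 0], 0],
    [[0, 0, 0], 0],
    [[0, 0, 0], 0]
  ],
  "hand": 0
}}

```text
t: 5.85
eef_pos: [0.4902, 0.3511, 0.0087]
orientation: [-0.477, 1.517, 0.477]
wrist_force: [-1.2, -1.2, 5.2]
gripper_width: 0.0186
```

```bash
python3 tubes.py wrist w3.png; python3 -c "
from h import *
plan(.49,.351,.009,2.18+np.pi/2)"
```

```text
0.85 [ 39. 130.  78.  70.] c [0.3813 0.3551] rect [0.3821 0.355 ] ang 0.611 [28. 22.] [139. 139. 131.]
0.83 [400.  71. 154. 140.] c [0.4684 0.4436] rect [0.4678 0.4444] ang -1.675 [58.5 21.9] [26. 99. 43.]
0.73 [521. 283.  78. 106.] c [0.5683 0.4097] rect [0.5711 0.4109] ang -1.242 [42.1 33.2] [16. 70. 28.]
0.63 [137. 393.  13.  13.] c [0.4651 0.2741] rect [0.465  0.2736] ang -1.669 [9.1 2.6] [14. 52. 23.]
0.57 [282. 296.  49. 158.] c [0.4889 0.3519] rect [0.4904 0.3497] ang -0.964 [19.5 71.4] [127. 127. 117.]
place 0.97 [390.  50.] [0.4677 0.4493 0.    ]
place 0.73 [550. 260.] [0.5755 0.4249 0.    ]
place 0.61 [282. 285.] [0.4901 0.3509 0.    ]
eef [0.4901 0.351  0.0087] t 6.0 q6 1.45 F [-0.2 -0.1  5.1] w 18.7
shift tool mm [-0.3  0.  -0.1]
jaw angle deg 34.9 tilt [ 0.  0. -1.]
turn units 0.0 q6 after ~ +- -0.0 shift after turn [-0.3  0.  -0.1]
turn units -30.0 q6 after ~ +- 3.14 shift after turn [-0.3 -0.   0.1]
```

View pics/w3.png

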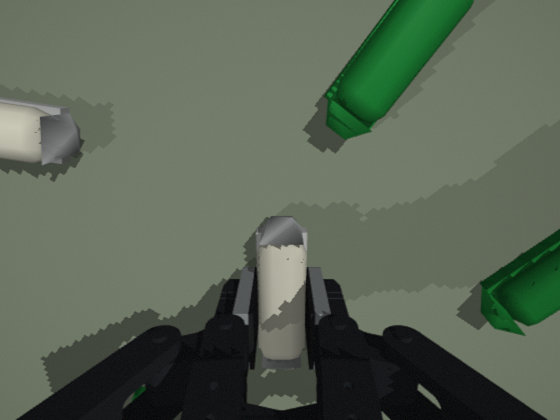

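Emit:
{"name": "step_arm", "arguments": {
  "targets": [
    [[-20, 0, 0], 0],
    [[-45, 0, 0], 0],
    [[-45, 0, 0], 0],
    [[-40, 0, 0], 0],
    [[0, 0, 0], 1.45],
    [[0, 0, 0], 1.45],
    [[0, 0, 0], 1.45],
    [[0, 0, 0], 1.45]
  ]
}}

```text
t: 7.0
eef_pos: [0.4899, 0.3509, 0.1582]
orientation: [0.002, 1.571, -0.002]
wrist_force: [0.7, 0.4, -0.0]
gripper_width: 0.0187
```

Emit:
{"name": "step_arm", "arguments": {
  "targets": [
    [[0, -50, 20], 0],
    [[0, -50, 20], 0],
    [[0, -50, 20], 0],
    [[0, -50, 20], 0],
    [[0, -50, 20], 0],
    [[0, -30, 15], 0],
    [[0, 0, 0], 0],
    [[0, 0, 0], 0]
  ]
}}

```text
t: 8.0
eef_pos: [0.6052, 0.0716, 0.1582]
orientation: [-0.001, 1.571, 0.002]
wrist_force: [-0.0, 1.0, 0.0]
gripper_width: 0.0188
```

```bash
python3 - <<'E'
from h import *
plan(.615,.05,.16,0)
p,T=shot('wrist','w4.png')
for t,z in [('rest1',.012),('rest2',.012),('bar_face',.015),('disc_flat',.015),('disc_top',.02),('stand',0)]:
    for d in place_of(p,t): print(t,round(d['confidence'],2),np.round(d['at'],1),np.round(px2w(p,d['at'],z,T),4))
E
```

```text
eef [0.6052 0.0716 0.1582] t 8.0 q6 1.55 F [-0.  1.  0.] w 18.8
shift tool mm [ -1.8 -21.6   9.7]
jaw angle deg 0.1 tilt [-0.001  0.    -1.   ]
turn units 0.02 q6 after ~ +- -0.0 shift after turn [ -1.8 -21.6   9.8]
turn units -29.98 q6 after ~ +- 3.14 shift after turn [-1.8 21.6 -9.8]
rest1 0.63 [309.2  87.3] [0.6242 0.1519 0.012 ]
rest1 0.62 [300.9 221.5] [0.6202 0.0507 0.012 ]
rest2 0.63 [309.2  87.3] [0.6242 0.1519 0.012 ]
rest2 0.62 [300.9 221.5] [0.6202 0.0507 0.012 ]
bar_face 0.85 [236.2 283.1] [ 0.5672 -0.0027  0.015 ]
disc_flat 0.86 [173.2 325.6] [ 0.5113 -0.0442  0.015 ]
disc_top 0.97 [169.5 283.1] [ 5.135e-01 -1.000e-04  2.000e-02]
disc_top 0.16 [281.  288.7] [ 0.6045 -0.005   0.02  ]
```

View pics/w4.png

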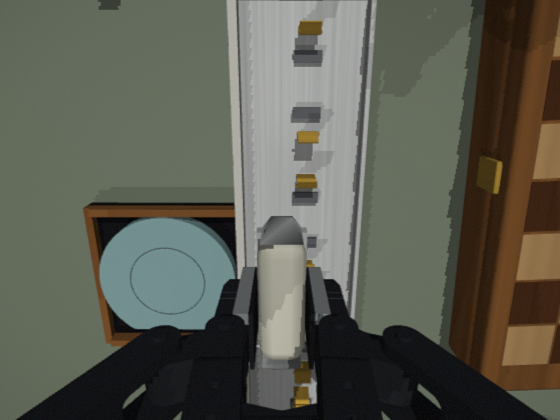

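```bash
python3 - <<'E'
from h import *
s,_=tool(); p,T=shot('wrist')
g=cv2.cvtColor(p['color'],cv2.COLOR_RGB2GRAY).astype(float)
P=[]
for r in range(5,180,5):
    seg=np.diff(cv2.GaussianBlur(g,(3,3),0)[r,215:250]); c=215+np.argmax(seg)+.5
    P.append(px2w(p,(c,r),.022,T)[:2])
P=np.array(P); a=np.polyfit(P[:,1],P[:,0],1); print('bar edge x=',a, 'x@y0',np.polyval(a,0),'res',np.std(P[:,0]-np.polyval(a,P[:,1])))
P=[]
for r in range(5,230,5):
    seg=np.diff(cv2.GaussianBlur(g,(3,3),0)[r,330:390]); c=330+np.argmin(seg)+.5
    P.append((c,r))
print(P[::6])
p,T=shot('top')
g=cv2.cvtColor(p['color'],cv2.COLOR_RGB2GRAY).astype(float)
P=[]
for c in list(range(222,262,4))+list(range(335,375,4)):
    seg=np.diff(g[192:212,c]); r=192+np.argmin(seg)+.5; P.append(px2w(p,(c,r),.022,T)[:2])
P=np.array(P); a=np.polyfit(P[:,1],P[:,0],1); print('top edge',a,np.std(P[:,0]-np.polyval(a,P[:,1])))
E
```

```text
bar edge x= [0.02011878 0.57195642] x@y0 0.5719564237834164 res 0.00314988665585759
[(np.float64(365.5), 5), (np.float64(362.5), 35), (np.float64(359.5), 65), (np.float64(359.5), 95), (np.float64(367.5), 125), (np.float64(355.5), 155), (np.float64(352.5), 185), (np.float64(351.5), 215)]
top edge [0.0330691 0.572678 ] 0.010083067492820215
```

```bash
python3 - <<'E'
from h import *
p,T=shot('wrist')
hsv=cv2.cvtColor(p['color'],cv2.COLOR_RGB2HSV)
m=cv2.inRange(hsv,(12,130,130),(28,255,255)); m[:,400:]=0;m[:,:250]=0
n,l,st,c=cv2.connectedComponentsWithStats(m)
for i in range(1,n):
    if st[i,4]>15: print('gold',st[i],c[i].round(1),px2w(p,c[i],.034,T).round(4))
def fit(p,T,pts,z):
    W=np.array([px2w(p,q,z,T)[:2] for q in pts]); best=None
    rng=np.random.default_rng(0)
    for _ in range(300):
        i,j=rng.choice(len(W),2,False)
        if abs(W[i,1]-W[j,1])<.03: continue
        k=(W[i,0]-W[j,0])/(W[i,1]-W[j,1]); r=np.abs(W[:,0]-W[i,0]-k*(W[:,1]-W[i,1]))<.001
        if best is None or r.sum()>best.sum(): best=r
    a=np.polyfit(W[best,1],W[best,0],1); print('fit dx/dy',a.round(4),best.sum(),len(W))
w=(hsv[:,:,1]<40)&(hsv[:,:,2]>120)
pts=[(np.nonzero(w[r,200:260])[0][0]+200-.5,r) for r in range(2,190,3) if w[r,200:260].any()]
fit(p,T,pts,.022)
p,T=shot('top')
hsv=cv2.cvtColor(p['color'],cv2.COLOR_RGB2HSV)
w=((hsv[:,:,1]<45)&(hsv[:,:,2]>140)).astype(np.uint8)
w[:140]=0;w[220:]=0;w[:,:190]=0;w[:,395:]=0
pts=[];pt2=[]
for c in range(215,375,2):
    v=np.nonzero(w[:,c])[0]
    if len(v): pts.append((c,v[-1]+.5)); pt2.append((c,v[0]-.5))
fit(p,T,pts,.022); fit(p,T,pt2,.022)
E
```

```text
gold [300  21  21   1  21] [310.  21.] [0.6225 0.191  0.034 ]
gold [297 132  21  10 198] [307.  136.4] [0.6223 0.1201 0.034 ]
gold [297 178  19   4  74] [305.8 179.5] [0.6222 0.0899 0.034 ]
gold [307 264   7   3  20] [309.8 265. ] [0.6269 0.0232 0.034 ]
gold [295 399  14   5  69] [301.4 401. ] [ 0.623  -0.1078  0.034 ]
fit dx/dy [2.000e-04 5.685e-01] 63 63
fit dx/dy [0.0217 0.5234] 17 39
fit dx/dy [0.0216 0.7236] 37 39
```

Emit:
{"name": "step_arm", "arguments": {
  "targets": [
    [[0, -11, 8], 0],
    [[0, -11, 8.8], 0],
    [[20, 0, 0], 0],
    [[35, 0, 0], 0],
    [[30, 0, 0], 0],
    [[15, 0, 0], 0],
    [[2, 0, 0], 0],
    [[0, 0, 0], 0]
  ]
}}

```text
t: 9.55
eef_pos: [0.6232, 0.049, 0.0573]
orientation: [-0.002, 1.57, 0.002]
wrist_force: [0.7, -0.2, -0.2]
gripper_width: 0.0182
```

```bash
python3 - <<'E'
from h import *
plan(.622,.05,.03,0)
p,T=shot('wrist','w5.png')
print([w2px(p,(.622,.05+.0305*k,.0266),T).round() for k in (-1,1)],[w2px(p,(.622,.05+.0345*k,.051),T).round() for k in (-1,1)])
E
```

```text
eef [0.6232 0.049  0.0573] t 9.55 q6 1.52 F [ 0.7 -0.2 -0.2] w 18.2
shift tool mm [27.3  1.  -1.2]
jaw angle deg 0.1 tilt [ 0.001 -0.    -1.   ]
turn units 0.02 q6 after ~ +- -0.0 shift after turn [27.3  1.  -1.2]
turn units -29.98 q6 after ~ +- 3.14 shift after turn [27.3 -1.   1.1]
[array([280., 314.]), array([280., 199.])] [array([280., 353.]), array([280., 207.])]
```

View pics/w5.png

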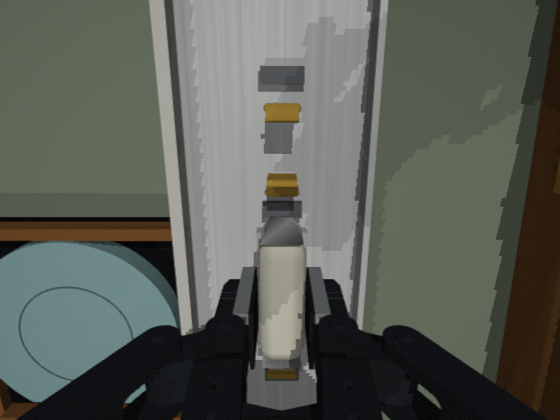

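```bash
python3 - <<'E'
from h import *
p,T=shot('wrist')
for r in (101,122,173,185,196,369,380):
    print(r,[px2w(p,(282,r),z,T)[:2].round(4) for z in (.0266,.034)])
im=p['color'][60:400,230:335]; cv2.imwrite('pics/c5.png',cv2.resize(im[:,:,::-1],None,fx=2,fy=1.75,interpolation=cv2.INTER_NEAREST))
E
```

```text
101 [array([0.6227, 0.1239]), array([0.6227, 0.1241])]
122 [array([0.6227, 0.1152]), array([0.6227, 0.1158])]
173 [array([0.6228, 0.0928]), array([0.6228, 0.0944])]
185 [array([0.6228, 0.0872]), array([0.6228, 0.0891])]
196 [array([0.6228, 0.082 ]), array([0.6228, 0.0842])]
369 [array([ 0.6231, -0.0148]), array([ 0.6231, -0.0084])]
380 [array([ 0.6231, -0.0222]), array([ 0.6231, -0.0154])]
```

View pics/c5.png

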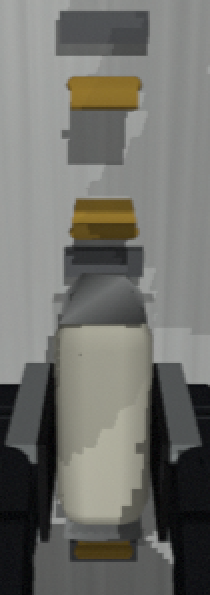

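```bash
python3 - <<'E'
from h import *
import cv2
p,T=shot('top')
a=[px2w(p,q,.022,T).round(4) for q in ((210.5,202.5),(378.5,198.3))]; print('bar ends',a,(a[0]+a[1])/2)
# saved first top image: gold clusters
im=cv2.imread('pics/top0.png'); hsv=cv2.cvtColor(im,cv2.COLOR_BGR2HSV)
m=cv2.inRange(hsv,(12,110,110),(28,255,255)); m[:165]=0;m[195:]=0;m[:,:205]=0;m[:,385:]=0
n,l,st,c=cv2.connectedComponentsWithStats(m)
for i in range(1,n):
    if st[i,4]>2: print(st[i],c[i].round(1),px2w(p,c[i],.031,T).round(4))
E
```

```text
bar ends [array([0.5698, 0.207 , 0.022 ]), array([ 0.5712, -0.2066,  0.022 ])] [5.705e-01 2.000e-04 2.200e-02]
[369 175   3   6  16] [369.9 177.5] [ 0.622  -0.1857  0.031 ]
[286 177   3   5  11] [286.6 179.1] [0.6225 0.0186 0.031 ]
[300 177   2   5  10] [300.5 179. ] [ 0.6219 -0.0154  0.031 ]
[328 176   2   6  12] [328.5 178.5] [ 0.6217 -0.0841  0.031 ]
[341 176   3   6  14] [341.8 178.4] [ 0.6212 -0.1167  0.031 ]
[217 179   2   5  10] [217.5 181. ] [0.6214 0.1881 0.031 ]
[245 178   2   5  10] [245.5 180. ] [0.6224 0.1195 0.031 ]
[258 178   3   6  11] [259.1 180.3] [0.621  0.0862 0.031 ]
```

Emit:
{"name": "step_arm", "arguments": {
  "targets": [
    [[5, 4, -0.5], 0],
    [[5, 0, 0], 0],
    [[5, 0, 0], 0],
    [[5, 0, 0], 0],
    [[4, 0, 0], 0],
    [[4, 0, 0], 0],
    [[4, 0, 0], 0],
    [[0, 0, 0], 0]
  ],
  "squeeze": 80
}}

```text
t: 10.7
eef_pos: [0.6212, 0.0532, 0.0235]
orientation: [-0.002, 1.573, 0.002]
wrist_force: [-0.6, -1.7, -8.5]
gripper_width: 0.018
```

```bash
python3 - <<'E'
from h import *
plan(.622,.053,.0207,0)
p,T=shot('wrist','w6.png')
im=p['color'][60:400,200:365]; cv2.imwrite('pics/c6.png',cv2.resize(im[:,:,::-1],None,fx=2,fy=1.75,interpolation=cv2.INTER_NEAREST))
E
```

```text
eef [0.6212 0.0532 0.0235] t 10.7 q6 1.52 F [-0.6 -1.7 -8.5] w 18.0
shift tool mm [ 2.8 -0.2  0.8]
jaw angle deg 0.1 tilt [-0.002 -0.    -1.   ]
turn units 0.02 q6 after ~ +- -0.0 shift after turn [ 2.8 -0.2  0.8]
turn units -29.98 q6 after ~ +- 3.14 shift after turn [ 2.8  0.2 -0.8]
```

View pics/c6.png

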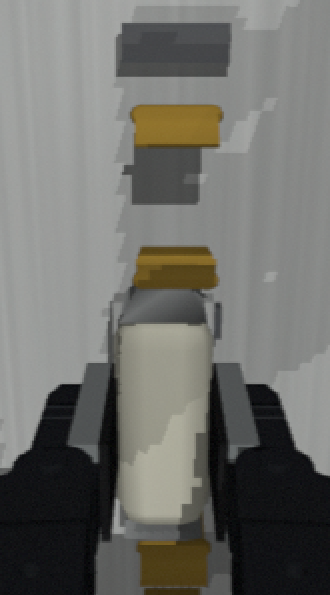

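Emit:
{"name": "step_arm", "arguments": {
  "targets": [
    [[2, 0, 0], 0],
    [[1, 0, 0], 0],
    [[0, 0, 0], 0],
    [[0, 0, 0], 0],
    [[0, 0, 0], 0],
    [[0, 0, 0], 0],
    [[0, 0, 0], 0],
    [[0, 0, 0], 0]
  ]
}}

```text
t: 11.75
eef_pos: [0.622, 0.0533, 0.0214]
orientation: [-0.002, 1.571, 0.002]
wrist_force: [0.5, -0.8, -6.4]
gripper_width: 0.0179
```

Emit:
{"name": "step_arm", "arguments": {
  "targets": [
    [[1, 0, 0], 0],
    [[0, 0, 0], 0],
    [[0, 0, 0], 0],
    [[0, 0, 0], 0],
    [[-20, 0, 0], 0],
    [[-40, 0, 0], 0],
    [[-40, 0, 0], 0],
    [[-40, 0, 0], 0]
  ],
  "hand": 36
}}

```text
t: 12.75
eef_pos: [0.6219, 0.0532, 0.1619]
orientation: [-0.002, 1.571, 0.002]
wrist_force: [-0.7, -0.5, 0.0]
gripper_width: 0.036
```

```bash
python3 tubes.py wrist w7.png; python3 -c "
from h import *
plan(.364,.346,.16,.463+np.pi/2)"
```

```text
0.72 [282. 200.  23.  75.] c [0.6214 0.0482] rect [0.6216 0.0466] ang -1.57 [64.3 20.2] [159. 158. 146.]
0.64 [204. 206. 290. 411.] c [0.6031 0.0464] rect [0.5571 0.0128] ang -1.638 [221.3 354.2] [138. 136. 131.]
place 0.65 [280. 195.] [0.6201 0.0496 0.    ]
eef [0.623  0.0532 0.1623] t 12.9 q6 1.52 F [ 0.  -1.4  0.3] w 36.1
shift tool mm [   1.4  293.4 -258.3]
jaw angle deg 0.1 tilt [ 0.004 -0.    -1.   ]
turn units 10.6 q6 after ~ +- -1.11 shift after turn [   1.  -100.9 -377.6]
turn units -19.4 q6 after ~ +- 2.03 shift after turn [  3.7 100.9 377.6]
```

View pics/w7.png

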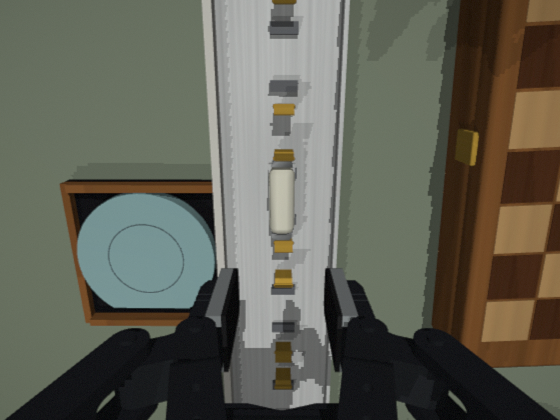

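Emit:
{"name": "step_arm", "arguments": {
  "targets": [
    [[0, 30, -26], 0],
    [[0, 44, -38.7], 0],
    [[0, 44, -38.7], 0],
    [[0, 44, -38.7], 0],
    [[0, 44, -38.7], 0],
    [[0, 44, -38.7], 0],
    [[0, 43.4, -38.5], 0],
    [[0, 0, 0], 0]
  ]
}}

```text
t: 13.9
eef_pos: [0.3604, 0.3479, 0.1595]
orientation: [-0.006, 1.572, 0.005]
wrist_force: [-0.2, -0.3, -0.3]
gripper_width: 0.036
```

Emit:
{"name": "step_arm", "arguments": {
  "targets": [
    [[0, 0, 0], 1.5],
    [[0, 0, 0], 1.5],
    [[0, 0, 0], 1.5],
    [[0, 0, 0], 1.5],
    [[0, 0, 0], 1.5],
    [[0, 0, 0], 1.5],
    [[0, 0, 0], 1.6],
    [[0, 0, 0], 0]
  ]
}}

```text
t: 14.9
eef_pos: [0.3817, 0.3129, 0.1596]
orientation: [0.84, 1.432, -0.821]
wrist_force: [1.1, 0.2, 0.3]
gripper_width: 0.0358
```

```bash
python3 tubes.py wrist w8.png; python3 -c "
from h import *
plan(.364,.346,.009,.463+np.pi/2)"
```

```text
0.81 [240. 191.  26.  82.] c [0.3644 0.3454] rect [0.3635 0.3445] ang -2.69 [69.8 21.2] [155. 155. 143.]
0.68 [436. 125.  92.  44.] c [0.4806 0.2441] rect [0.4802 0.2437] ang -1.325 [20.4 69.6] [24. 99. 41.]
0.65 [191.  14.  62.  26.] c [0.4648 0.43  ] rect [0.4612 0.4327] ang -1.271 [16.  39.9] [21. 82. 35.]
place 0.63 [429. 125.] [0.4798 0.2443 0.    ]
place 0.61 [243. 190.] [0.3648 0.3439 0.    ]
eef [0.3808 0.3146 0.16  ] t 15.05 q6 3.14 F [0.1 0.4 0.2] w 36.1
shift tool mm [151.9   0.9 -31.5]
jaw angle deg -60.7 tilt [-0.014  0.023 -1.   ]
turn units 0.46 q6 after ~ +- -0.05 shift after turn [151.9  -0.8 -31.5]
turn units -29.54 q6 after ~ +- 3.09 shift after turn [150.    1.2  39.6]
```

View pics/w8.png

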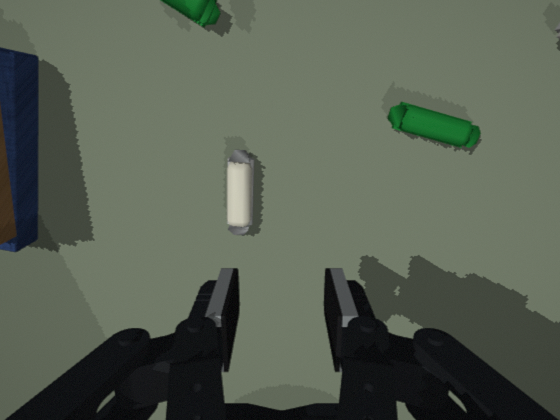

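Emit:
{"name": "step_arm", "arguments": {
  "targets": [
    [[0, 0, 0], -1.77],
    [[0, 0, 0], -1.77],
    [[0, 0, 0], -1.77],
    [[0, 0, 0], -1.77],
    [[0, 0, 0], -1.77],
    [[0, 0, 0], -1.77],
    [[0, 0, 0], -1.77],
    [[0, 0, 0], -1.77]
  ]
}}

```text
t: 16.05
eef_pos: [0.3804, 0.3153, 0.1602]
orientation: [-0.319, 1.553, 0.358]
wrist_force: [0.2, -0.2, 0.0]
gripper_width: 0.036
```

Emit:
{"name": "step_arm", "arguments": {
  "targets": [
    [[0, 0, 0], -1.77],
    [[0, 0, 0], -1.77],
    [[0, 0, 0], -1.77],
    [[0, 0, 0], -1.77],
    [[0, 0, 0], -1.77],
    [[0, 0, 0], -1.77],
    [[0, 0, 0], -1.77],
    [[0, 0, 0], -1.2]
  ]
}}

```text
t: 17.05
eef_pos: [0.3804, 0.3154, 0.1602]
orientation: [-1.39, 1.052, 1.434]
wrist_force: [1.2, 0.5, 0.1]
gripper_width: 0.0361
```

```bash
python3 -c "
from h import *
plan(.364,.3452,.009,.455+np.pi/2)"
```

```text
eef [0.3804 0.3154 0.1602] t 17.05 q6 0.23 F [1.2 0.5 0.1] w 36.1
shift tool mm [152.1   6.4  29.3]
jaw angle deg 106.2 tilt [-0.014  0.023 -1.   ]
turn units -1.65 q6 after ~ +- 0.17 shift after turn [152.1   0.6  30.1]
turn units 28.35 q6 after ~ +- -2.97 shift after turn [150.3  -2.7 -37.9]
```

Emit:
{"name": "step_arm", "arguments": {
  "targets": [
    [[0, 0, 0], -1.65],
    [[0, 0.6, 15], 0],
    [[20, 0, 15], 0],
    [[40, 0, 0], 0],
    [[40, 0, 0], 0],
    [[30, 0, 0], 0],
    [[12, 0, 0], 0],
    [[0, 0, 0], 0]
  ],
  "hand": 50
}}

```text
t: 18.05
eef_pos: [0.3649, 0.3453, 0.0192]
orientation: [-1.506, 0.951, 1.55]
wrist_force: [0.7, 0.4, 0.8]
gripper_width: 0.0499
```

```bash
python3 -c "
from h import *
plan(.364,.3452,.009,.455+np.pi/2)"; python3 tubes.py wrist w9.png
```

```text
eef [0.3649 0.3453 0.0192] t 18.05 q6 0.13 F [0.7 0.4 0.8] w 49.9
shift tool mm [10.2  0.9  0. ]
jaw angle deg 115.6 tilt [-0.014  0.023 -1.   ]
turn units -0.07 q6 after ~ +- 0.01 shift after turn [10.2  0.9  0. ]
turn units 29.93 q6 after ~ +- -3.13 shift after turn [10.2 -0.9 -0.6]
0.79 [280. 277.  45. 142.] c [0.3623 0.345 ] rect [0.3643 0.346 ] ang 0.461 [70.5 19.7] [144. 144. 133.]
0.56 [ 19. 391.  38.  40.] c [0.4672 0.255 ] rect [0.4699 0.2583] ang -0.249 [24.6 17. ] [15. 63. 26.]
place 0.63 [282. 275.] [0.3646 0.3462 0.    ]
```

View pics/w9.png

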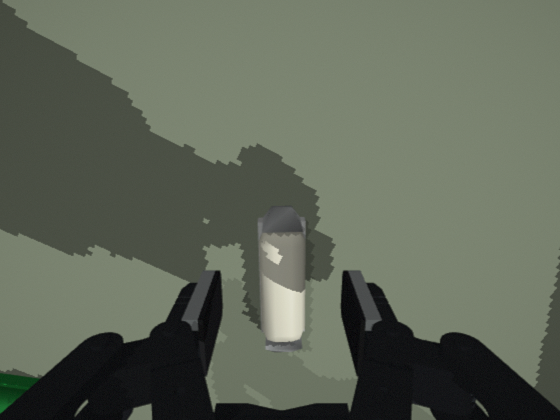

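Centred on the white tube (282,277); lower and close.

Emit:
{"name": "step_arm", "arguments": {
  "targets": [
    [[6, 0, 0], 0],
    [[4, 0, 0], 0],
    [[0, 0, 0], 0],
    [[0, 0, 0], 0],
    [[0, 0, 0], 0],
    [[0, 0, 0], 0],
    [[0, 0, 0], 0],
    [[0, 0, 0], 0]
  ],
  "hand": 0,
  "squeeze": 60
}}

```text
t: 19.2
eef_pos: [0.3657, 0.3454, 0.0101]
orientation: [-1.507, 0.948, 1.549]
wrist_force: [-3.0, -2.3, 17.5]
gripper_width: 0.0187
```

```bash
python3 tubes.py wrist w10.png;python3 -c "
from h import *
plan(.622,-.049,.15,0)"; 
```

```text
0.87 [ 22. 404.  45.  32.] c [0.4643 0.2618] rect [0.4656 0.264 ] ang -0.513 [18.9 18.4] [14. 61. 25.]
0.85 [282. 288.  49. 152.] c [0.3626 0.3442] rect [0.3646 0.3452] ang 0.453 [70.9 19.8] [125. 125. 116.]
place 0.62 [283. 282.] [0.3644 0.3459 0.    ]
eef [0.3657 0.3454 0.0101] t 19.35 q6 0.13 F [-1.8 -1.1 17.5] w 18.8
shift tool mm [-152.3  -59.8 -462.6]
jaw angle deg 115.7 tilt [-0.012  0.024 -1.   ]
turn units -10.72 q6 after ~ +- 1.12 shift after turn [-146.4  394.5 -252.5]
turn units 19.28 q6 after ~ +- -2.02 shift after turn [-133.2 -394.3  260. ]
```

Emit:
{"name": "step_arm", "arguments": {
  "targets": [
    [[-30, 0, 0], 0],
    [[-60, 0, 0], 0],
    [[-57, 0, 0], -1.4],
    [[0, 0, 0], -1.76],
    [[0, 0, 0], -1.76],
    [[0, 0, 0], -1.76],
    [[0, 0, 0], -1.76],
    [[0, 0, 0], -1.76]
  ]
}}

```text
t: 20.35
eef_pos: [0.3671, 0.3417, 0.1561]
orientation: [-2.17, 0.028, 2.202]
wrist_force: [0.6, 0.7, -0.8]
gripper_width: 0.0185
```

```bash
python3 -c "
from h import *
plan(.622,-.049,.15,0)"; 
```

```text
eef [0.3671 0.3417 0.1561] t 20.35 q6 -0.95 F [ 0.6  0.7 -0.8] w 18.5
shift tool mm [  -6.4  378.  -273.4]
jaw angle deg 177.3 tilt [-0.014  0.023 -1.   ]
turn units -0.46 q6 after ~ +- 0.05 shift after turn [  -6.4  390.6 -254.9]
turn units 29.54 q6 after ~ +- -3.09 shift after turn [  18.6 -390.4  254.8]
```

Emit:
{"name": "step_arm", "arguments": {
  "targets": [
    [[0, 20, -13], -0.46],
    [[-1, 50, -33], 0],
    [[-1, 54, -35], 0],
    [[-1, 54, -35], 0],
    [[-1, 54, -35], 0],
    [[-1, 54, -35], 0],
    [[-1, 54, -35], 0],
    [[0, 50, -34], 0]
  ]
}}

```text
t: 21.35
eef_pos: [0.6148, -0.0446, 0.1498]
orientation: [-2.192, -0.018, 2.222]
wrist_force: [1.0, 1.5, -0.2]
gripper_width: 0.0181
```

```bash
python3 -c "
from h import *
plan(.622,-.049,.06,0)
p,T=shot('wrist','w11.png')
hsv=cv2.cvtColor(p['color'],cv2.COLOR_RGB2HSV)
m=cv2.inRange(hsv,(12,130,130),(28,255,255)); 
n,l,st,c=cv2.connectedComponentsWithStats(m)
for i in range(1,n):
    if st[i,4]>15: print('gold',st[i],c[i].round(1),px2w(p,c[i],.031,T).round(4))
"; 
```

```text
eef [ 0.6148 -0.0446  0.1498] t 21.35 q6 -1.78 F [ 1.   1.5 -0.2] w 18.1
shift tool mm [89.5  6.4 -8.5]
jaw angle deg 179.6 tilt [-0.013  0.023 -1.   ]
turn units -0.06 q6 after ~ +- 0.01 shift after turn [89.5  6.5 -8.4]
turn units 29.94 q6 after ~ +- -3.14 shift after turn [89.9 -2.3  6. ]
gold [254 100  16   1  16] [261.5 100. ] [ 0.6247 -0.1148  0.031 ]
gold [256 144  20   8 147] [265.1 147.3] [ 0.623  -0.0844  0.031 ]
```

View pics/w11.png

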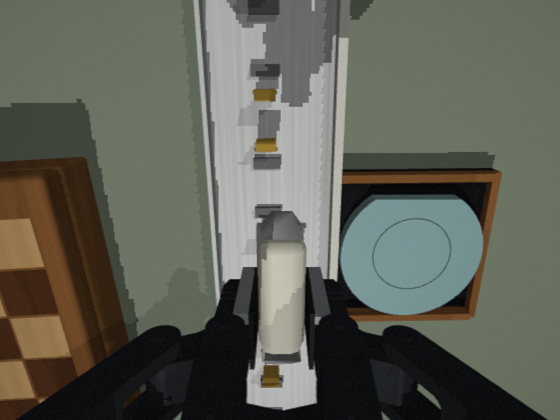

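```bash
python3 -c "
from h import *
plan(.6225,-.048,.05,np.pi)"
```

```text
eef [ 0.6182 -0.0501  0.1488] t 21.4 q6 -1.78 F [-4.1 -7.8 -3. ] w 18.9
shift tool mm [98.8 -0.1 -5.5]
jaw angle deg 179.5 tilt [-0.012  0.021 -1.   ]
turn units -0.09 q6 after ~ +- 0.01 shift after turn [98.8 -0.1 -5.5]
turn units 29.91 q6 after ~ +- -3.13 shift after turn [98.8  4.2  3.1]
```

Emit:
{"name": "step_arm", "arguments": {
  "targets": [
    [[0, 0, -2.5], 0],
    [[20, 0, 0], 0],
    [[35, 0, 0], 0],
    [[30, 0, 0], 0],
    [[10, 0, 0], 0],
    [[0, 0, 0], 0],
    [[0, 0, 0], 0],
    [[0, 0, 0], 0]
  ],
  "squeeze": 80
}}

```text
t: 22.4
eef_pos: [0.6157, -0.0403, 0.0559]
orientation: [-2.194, -0.019, 2.221]
wrist_force: [0.2, 0.0, -0.8]
gripper_width: 0.0178
```

```bash
python3 -c "
from h import *
plan(.6225,-.048,.022,np.pi)
p,T=shot('wrist','w12.png')
im=p['color'][60:400,200:365]; cv2.imwrite('pics/c12.png',cv2.resize(im[:,:,::-1],None,fx=2,fy=1.75,interpolation=cv2.INTER_NEAREST))
"
```

```text
eef [ 0.6157 -0.0403  0.0559] t 22.4 q6 -1.77 F [ 0.2  0.  -0.8] w 17.8
shift tool mm [33.6  8.4 -7.3]
jaw angle deg 179.7 tilt [-0.012  0.023 -1.   ]
turn units -0.05 q6 after ~ +- 0.01 shift after turn [33.6  8.4 -7.2]
turn units 29.95 q6 after ~ +- -3.14 shift after turn [34.1 -6.9  6.4]
```

View pics/c12.png

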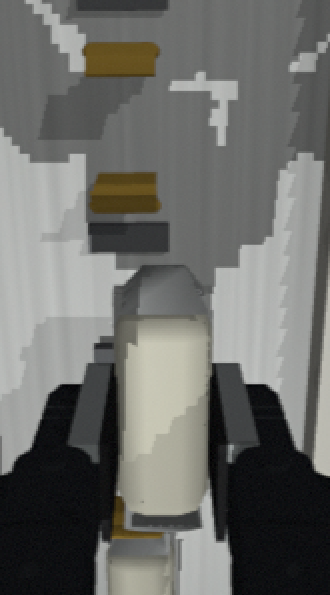

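Emit:
{"name": "step_arm", "arguments": {
  "targets": [
    [[0, 4, -3.5], 0],
    [[0, 4.4, -3.8], 0],
    [[0, 0, 0], 0],
    [[0, 0, 0], 0],
    [[0, 0, 0], 0],
    [[0, 0, 0], 0],
    [[0, 0, 0], 0],
    [[0, 0, 0], 0]
  ]
}}

```text
t: 23.45
eef_pos: [0.6224, -0.0487, 0.0546]
orientation: [-2.192, -0.019, 2.222]
wrist_force: [-1.3, 0.2, -0.3]
gripper_width: 0.0181
```

```bash
python3 -c "
from h import *
plan(.6225,-.048,.022,np.pi)
p,T=shot('wrist','w13.png')
im=p['color'][60:400,200:365]; cv2.imwrite('pics/c13.png',cv2.resize(im[:,:,::-1],None,fx=2,fy=1.75,interpolation=cv2.INTER_NEAREST))
"
```

```text
eef [ 0.6224 -0.0487  0.0546] t 23.45 q6 -1.78 F [-1.3  0.2 -0.3] w 18.1
shift tool mm [32.6  0.  -0.6]
jaw angle deg 179.7 tilt [-0.014  0.023 -1.   ]
turn units -0.05 q6 after ~ +- 0.01 shift after turn [32.6  0.  -0.6]
turn units 29.95 q6 after ~ +- -3.14 shift after turn [32.6  1.5 -0.3]
```

View pics/c13.png

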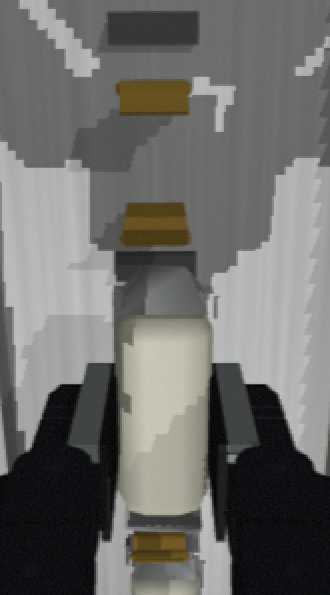

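```bash
python3 -c "
from h import *
p,T=shot('wrist')
f=lambda r,c,z: px2w(p,(c,r),z,T)[:2].round(4)
print('cap end far',f(60+266/1.75,282,.0545),'near', f(60+527/1.75,282,.0545))
print('clip top',f(60+203/1.75,278,.034),'lip',f(60+245/1.75,278,.0266),f(60+232/1.75,278,.0266))
print('pair4 clip',f(60+114/1.75,278,.034),f(60+80/1.75,278,.0266))
"
```

```text
cap end far [ 0.6212 -0.0848] near [ 0.6215 -0.0153]
clip top [ 0.6225 -0.0936] lip [ 0.6226 -0.0806] [ 0.6225 -0.0841]
pair4 clip [ 0.6223 -0.1145] [ 0.6222 -0.1215]
```

Emit:
{"name": "step_arm", "arguments": {
  "targets": [
    [[5, 0.5, -1], 0],
    [[5, 0, 0], 0],
    [[5, 0, 0], 0],
    [[5, 0, 0], 0],
    [[5, 0, 0], 0],
    [[5, 0, 0], 0],
    [[3, 0, 0], 0],
    [[0, 0, 0], 0]
  ]
}}

```text
t: 24.55
eef_pos: [0.6228, -0.0485, 0.0223]
orientation: [-2.192, -0.019, 2.222]
wrist_force: [-4.8, -0.1, 14.2]
gripper_width: 0.0179
```

Emit:
{"name": "step_arm", "arguments": {
  "targets": [
    [[1, 0, 0], 0],
    [[0, 0, 0], 0],
    [[0, 0, 0], 0],
    [[0, 0, 0], 0],
    [[0, 0, 0], 0],
    [[0, 0, 0], 0],
    [[0, 0, 0], 0],
    [[0, 0, 0], 0]
  ]
}}

```text
t: 25.55
eef_pos: [0.6229, -0.0485, 0.0222]
orientation: [-2.193, -0.018, 2.222]
wrist_force: [-8.0, 1.7, 26.8]
gripper_width: 0.0179
```

```bash
python3 -c "
from h import *
plan(.6225,-.048,.022,np.pi)
p,T=shot('wrist','w14.png')
im=p['color'][60:400,200:365]; cv2.imwrite('pics/c14.png',cv2.resize(im[:,:,::-1],None,fx=2,fy=1.75,interpolation=cv2.INTER_NEAREST))
"
```

```text
eef [ 0.6229 -0.0485  0.0222] t 25.55 q6 -1.78 F [-8.   1.7 26.8] w 17.9
shift tool mm [ 0.2 -0.5  0.4]
jaw angle deg 179.7 tilt [-0.013  0.022 -1.   ]
turn units -0.05 q6 after ~ +- 0.01 shift after turn [ 0.2 -0.5  0.4]
turn units 29.95 q6 after ~ +- -3.14 shift after turn [ 0.1  0.5 -0.4]
```

View pics/c14.png

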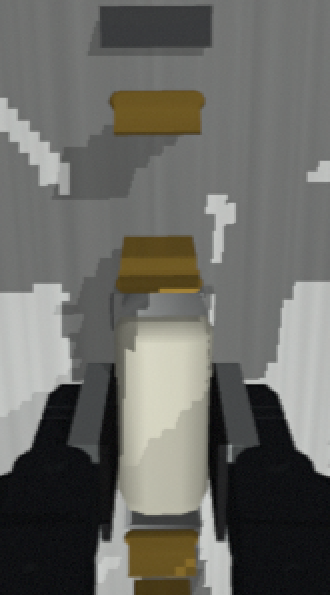

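Emit:
{"name": "step_arm", "arguments": {
  "targets": [
    [[0, 0, 0], 0],
    [[0, 0, 0], 0],
    [[0, 0, 0], 0],
    [[0, 0, 0], 0],
    [[-20, 0, 0], 0],
    [[-40, 0, 0], 0],
    [[-40, 0, 0], 0],
    [[-40, 0, 0], 0]
  ],
  "hand": 36
}}

```text
t: 26.6
eef_pos: [0.6247, -0.0516, 0.1618]
orientation: [-2.192, -0.019, 2.222]
wrist_force: [0.3, -0.6, -0.0]
gripper_width: 0.0361
```

```bash
python3 tubes.py wrist w15.png; python3 tubes.py top t15.png; python3 -c "
from h import *
plan(.4187,-.2467,.16,2.832+np.pi/2)"
```

```text
0.76 [283. 314.  22.  68.] c [0.6208 0.0633] rect [0.6208 0.0636] ang 1.557 [70.3 19.8] [158. 157. 145.]
0.59 [281. 196.  28.  75.] c [ 0.622  -0.0462] rect [ 0.6219 -0.0437] ang 1.562 [20.4 65.3] [159. 159. 146.]
place 0.78 [284. 193.] [ 0.6198 -0.0464  0.    ]
place 0.75 [285. 305.] [0.619  0.0608 0.    ]
0.77 [114. 245.  30.  10.] c [0.4699 0.4468] rect [0.4698 0.4474] ang 1.538 [69.2 22.1] [ 59. 138.  73.]
0.73 [124. 204.  27.  14.] c [0.575  0.4238] rect [0.5749 0.4241] ang -1.82 [66.9 19.7] [ 51. 140.  68.]
0.66 [196. 238.  26.  16.] c [0.4818 0.2441] rect [0.4818 0.2445] ang 1.81 [20.8 63.7] [ 59. 159.  78.]
0.53 [275. 180.  23.   7.] c [0.6238 0.0529] rect [0.6247 0.0524] ang 1.57 [60.1 20.3] [230. 229. 224.]
0.51 [402. 253.   3.  11.] c [ 0.4362 -0.2606] rect [ 0.4348 -0.2613] ang 2.963 [ 4.9 22.1] [201. 201. 192.]
place 0.78 [196. 238.] [0.4845 0.246  0.    ]
place 0.73 [111. 246.] [0.4683 0.459  0.    ]
place 0.67 [274. 183.] [0.6177 0.0514 0.    ]
place 0.6 [127. 206.] [0.5677 0.4206 0.    ]
place 0.52 [395. 259.] [ 0.4224 -0.246   0.    ]
eef [ 0.6244 -0.0515  0.1595] t 26.9 q6 -1.79 F [-0.5 -0.1 -1. ] w 36.0
shift tool mm [ -2.  196.3 204.6]
jaw angle deg 179.7 tilt [-0.015  0.023 -1.   ]
turn units -12.1 q6 after ~ +- 1.27 shift after turn [   6.4 -136.3  248.5]
turn units 17.9 q6 after ~ +- -1.87 shift after turn [  -7.5  136.3 -248.5]
```

View pics/w15.png

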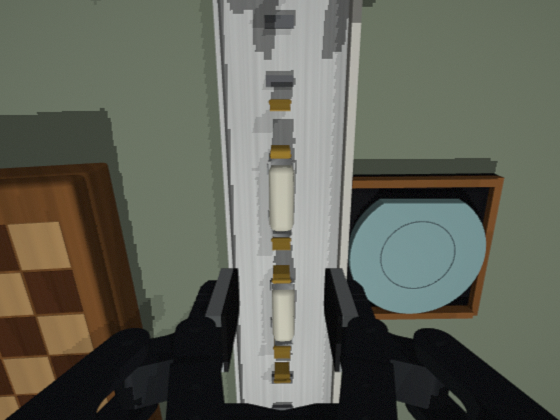

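View pics/t15.png

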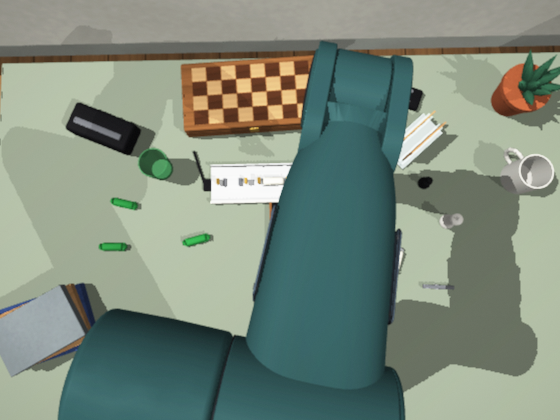

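Emit:
{"name": "step_arm", "arguments": {
  "targets": [
    [[0, 30, 30], 0.9],
    [[0, 0, 0], 1.7],
    [[0, 0, 0], 1.7],
    [[0, 0, 0], 1.7],
    [[0, 0, 0], 1.7],
    [[0, 0, 0], 1.7],
    [[0, 0, 0], 1.7],
    [[0, 0, 0], 1.7]
  ]
}}

```text
t: 27.9
eef_pos: [0.5941, -0.0813, 0.159]
orientation: [-1.343, 1.089, 1.39]
wrist_force: [-0.3, 0.4, 0.8]
gripper_width: 0.036
```

Emit:
{"name": "step_arm", "arguments": {
  "targets": [
    [[0, 0, 0], 1.7],
    [[0, 0, 0], 1.7],
    [[0, 0, 0], 1.7],
    [[0, 0, 0], 0],
    [[0, 0, 0], 0],
    [[0, 0, 0], 0],
    [[0, 0, 0], 0],
    [[0, 0, 0], 0]
  ]
}}

```text
t: 28.9
eef_pos: [0.5947, -0.0815, 0.1603]
orientation: [-0.956, 1.337, 1.0]
wrist_force: [0.3, 0.2, 0.5]
gripper_width: 0.0363
```

```bash
python3 -c "
from h import *
plan(.4187,-.2467,.16,2.832+np.pi/2)"
```

```text
eef [ 0.5947 -0.0815  0.1603] t 28.9 q6 0.03 F [0.3 0.2 0.5] w 36.3
shift tool mm [  -1.1  117.4 -210.9]
jaw angle deg 72.3 tilt [-0.014  0.023 -1.   ]
turn units 0.01 q6 after ~ +- -0.0 shift after turn [  -1.1  117.3 -210.9]
turn units -29.99 q6 after ~ +- 3.14 shift after turn [   1.7 -117.3  210.9]
```

Emit:
{"name": "step_arm", "arguments": {
  "targets": [
    [[0, 15, -27], 0],
    [[0, 25, -45], 0],
    [[0, 27, -48], 0],
    [[0, 27, -48], 0],
    [[0, 23, -42], 0],
    [[0, 0, 0], 0],
    [[0, 0, 0], 0],
    [[0, 0, 0], 0]
  ],
  "hand": 50
}}

```text
t: 29.9
eef_pos: [0.4199, -0.2453, 0.1589]
orientation: [-0.957, 1.337, 1.001]
wrist_force: [-0.2, 0.3, -0.3]
gripper_width: 0.0499
```

```bash
python3 tubes.py wrist w16.png; python3 -c "
from h import *
plan(.4187,-.2467,.01,2.832+np.pi/2)"
```

```text
0.81 [274. 199.  24.  80.] c [ 0.4179 -0.2472] rect [ 0.4187 -0.2478] ang -0.309 [20.2 69.4] [162. 162. 149.]
0.67 [542. 349.  32.  34.] c [ 0.6318 -0.0583] rect [ 0.6326 -0.0605] ang 0.288 [31.7 35.9] [111. 111. 104.]
place 0.77 [557. 344.] [ 0.6361 -0.0402  0.    ]
place 0.59 [273. 199.] [ 0.4205 -0.2497  0.    ]
eef [ 0.4198 -0.2453  0.1588] t 30.05 q6 -0.39 F [-0.8 -0.5  0.1] w 50.1
shift tool mm [148.7  -2.4  -4.3]
jaw angle deg 72.3 tilt [-0.014  0.023 -1.   ]
turn units 0.01 q6 after ~ +- -0.0 shift after turn [148.7  -2.4  -4.3]
turn units -29.99 q6 after ~ +- 3.14 shift after turn [148.8  -3.6  -1. ]
```

View pics/w16.png

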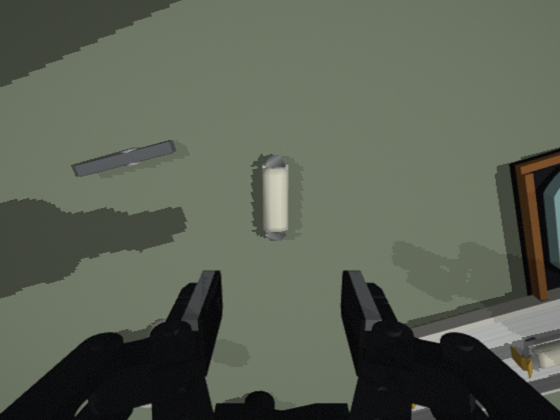

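Emit:
{"name": "step_arm", "arguments": {
  "targets": [
    [[0, -2.7, -5.4], 0],
    [[25, 0, 0], 0],
    [[40, 0, 0], 0],
    [[40, 0, 0], 0],
    [[25, 0, 0], 0],
    [[8, 0, 0], 0],
    [[0, 0, 0], 0],
    [[0, 0, 0], 0]
  ]
}}

```text
t: 31.05
eef_pos: [0.4189, -0.2492, 0.0217]
orientation: [-0.957, 1.337, 0.999]
wrist_force: [0.1, -0.5, -0.3]
gripper_width: 0.0502
```

```bash
python3 tubes.py wrist w17.png; python3 -c "
from h import *
plan(.419,-.248,.01,2.832+np.pi/2)"
```

```text
0.71 [284. 278.  48. 141.] c [ 0.4172 -0.2471] rect [ 0.419  -0.2475] ang -0.305 [20.2 71.1] [128. 128. 119.]
place 0.98 [281. 272.] [ 0.4187 -0.2494  0.    ]
eef [ 0.4187 -0.249   0.0215] t 31.2 q6 -0.4 F [-0.  -0.8  1. ] w 49.8
shift tool mm [11.5 -0.2  0.8]
jaw angle deg 72.3 tilt [-0.013  0.022 -1.   ]
turn units 0.0 q6 after ~ +- -0.0 shift after turn [11.5 -0.2  0.8]
turn units -30.0 q6 after ~ +- 3.14 shift after turn [11.5 -0.2 -1.2]
```

View pics/w17.png

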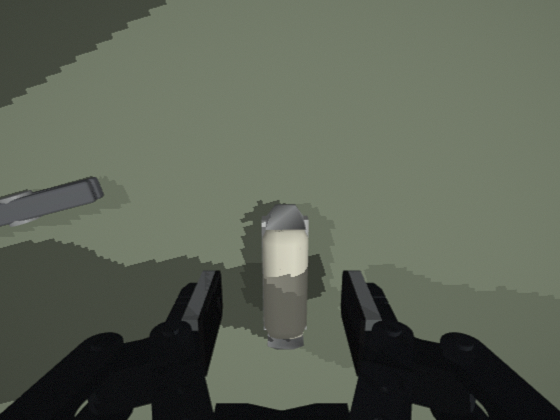

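Centred; lower and close.

Emit:
{"name": "step_arm", "arguments": {
  "targets": [
    [[6, 0, 0.8], 0],
    [[5, 0, 0], 0],
    [[0, 0, 0], 0],
    [[0, 0, 0], 0],
    [[0, 0, 0], 0],
    [[0, 0, 0], 0],
    [[0, 0, 0], 0],
    [[0, 0, 0], 0]
  ],
  "hand": 0,
  "squeeze": 60
}}

```text
t: 32.2
eef_pos: [0.4187, -0.2478, 0.0105]
orientation: [-0.957, 1.337, 0.999]
wrist_force: [-3.4, 3.8, 23.1]
gripper_width: 0.0184
```

```bash
python3 tubes.py wrist w18.png; python3 -c "
from h import *
plan(.622,-.151,.15,0)"
```

```text
0.93 [282. 291.  49. 147.] c [ 0.4171 -0.2475] rect [ 0.419  -0.2481] ang -0.307 [19.7 70.4] [123. 123. 114.]
place 0.92 [279. 287.] [ 0.4199 -0.2495  0.    ]
eef [ 0.4187 -0.2478  0.0105] t 32.35 q6 -0.4 F [-3.1  3.1 22.3] w 18.6
shift tool mm [-139.8 -161.6  156.5]
jaw angle deg 72.3 tilt [-0.013  0.022 -1.   ]
turn units 12.05 q6 after ~ +- -1.26 shift after turn [-134.1   99.3  205.7]
turn units -17.95 q6 after ~ +- 1.88 shift after turn [-144.8  -94.1 -200.8]
```

Emit:
{"name": "step_arm", "arguments": {
  "targets": [
    [[-40, 0, 0], 0],
    [[-60, 0, 0], 1.7],
    [[-40, 0, 0], 1.7],
    [[0, 0, 0], 1.73],
    [[0, 0, 0], 1.73],
    [[0, 0, 0], 1.73],
    [[0, 0, 0], 1.73],
    [[0, 0, 0], 1.73]
  ]
}}

```text
t: 33.35
eef_pos: [0.4202, -0.2508, 0.1493]
orientation: [0.023, 1.585, 0.013]
wrist_force: [-0.1, -0.2, -1.0]
gripper_width: 0.0183
```

Emit:
{"name": "step_arm", "arguments": {
  "targets": [
    [[0, 20, 40], 0],
    [[0, 24, 50], 0],
    [[0, 24, 50], 0],
    [[0, 20, 45], 0],
    [[0, 10, 20], 0],
    [[0, 0, 0], 0],
    [[0, 0, 0], 0],
    [[0, 0, 0], 0]
  ]
}}

```text
t: 34.35
eef_pos: [0.6247, -0.1534, 0.1493]
orientation: [0.019, 1.585, 0.017]
wrist_force: [-0.3, 0.3, 0.7]
gripper_width: 0.0186
```

```bash
python3 -c "
from h import *
plan(.6225,-.1515,.055,0)"
```

```text
eef [ 0.6247 -0.1534  0.1493] t 34.35 q6 1.2 F [-0.3  0.3  0.7] w 18.6
shift tool mm [94.4 -0.2 -0.9]
jaw angle deg -0.1 tilt [-0.014  0.023 -1.   ]
turn units -0.01 q6 after ~ +- 0.0 shift after turn [94.4 -0.2 -0.9]
turn units 29.99 q6 after ~ +- -3.14 shift after turn [94.2 -4.1  3.5]
```

Emit:
{"name": "step_arm", "arguments": {
  "targets": [
    [[30, 0, -1], 0],
    [[35, 0, 0], 0],
    [[25, 0, 0], 0],
    [[4, 0, 0], 0],
    [[0, 0, 0], 0],
    [[0, 0, 0], 0],
    [[0, 0, 0], 0],
    [[0, 0, 0], 0]
  ],
  "squeeze": 80
}}

```text
t: 35.35
eef_pos: [0.6233, -0.1509, 0.0557]
orientation: [0.018, 1.584, 0.018]
wrist_force: [0.0, -0.4, -0.7]
gripper_width: 0.0177
```

```bash
python3 -c "
from h import *
plan(.6225,-.1515,.022,0)
p,T=shot('wrist','w19.png')
im=p['color'][60:400,200:365]; cv2.imwrite('pics/c19.png',cv2.resize(im[:,:,::-1],None,fx=2,fy=1.75,interpolation=cv2.INTER_NEAREST))
"
```

```text
eef [ 0.6233 -0.1509  0.0557] t 35.35 q6 1.2 F [ 0.  -0.4 -0.7] w 17.7
shift tool mm [33.7 -1.4 -0.3]
jaw angle deg -0.0 tilt [-0.013  0.023 -1.   ]
turn units -0.0 q6 after ~ +- 0.0 shift after turn [33.7 -1.4 -0.3]
turn units 30.0 q6 after ~ +- -3.14 shift after turn [33.7 -0.1  1.2]
```

View pics/c19.png

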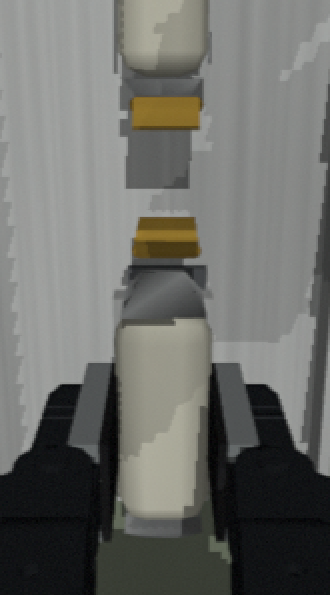

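```bash
python3 -c "
from h import *
p,T=shot('wrist')
f=lambda r,c,z: px2w(p,(c,r),z,T)[:2].round(4)
print('cap end far',f(60+272/1.75,282,.056),'near', f(60+533/1.75,282,.056))
print('clip top',f(60+218/1.75,284,.034),'lip',f(60+257/1.75,284,.0266),f(60+232/1.75,278,.0266))
print('pair3 clip',f(60+129/1.75,278,.034),f(60+97/1.75,278,.0266))
"
```

```text
cap end far [ 0.6228 -0.1168] near [ 0.6228 -0.1845]
clip top [ 0.6234 -0.1099] lip [ 0.6234 -0.122 ] [ 0.6207 -0.1153]
pair3 clip [ 0.6209 -0.0883] [ 0.6208 -0.0813]
```

Emit:
{"name": "step_arm", "arguments": {
  "targets": [
    [[5, -2, 0], 0],
    [[5, 0, 0], 0],
    [[5, 0, 0], 0],
    [[5, 0, 0], 0],
    [[5, 0, 0], 0],
    [[5, 0, 0], 0],
    [[3.5, 0, 0], 0],
    [[0, 0, 0], 0]
  ]
}}

```text
t: 36.45
eef_pos: [0.6225, -0.1519, 0.0226]
orientation: [0.018, 1.584, 0.018]
wrist_force: [-5.2, 1.7, 16.1]
gripper_width: 0.018
```

Emit:
{"name": "step_arm", "arguments": {
  "targets": [
    [[1, 0, 0], 0],
    [[0, 0, 0], 0],
    [[0, 0, 0], 0],
    [[0, 0, 0], 0],
    [[0, 0, 0], 0],
    [[0, 0, 0], 0],
    [[0, 0, 0], 0],
    [[0, 0, 0], 0]
  ]
}}

```text
t: 37.45
eef_pos: [0.6226, -0.1519, 0.0226]
orientation: [0.018, 1.583, 0.017]
wrist_force: [-10.0, 4.2, 29.5]
gripper_width: 0.0177
```

Bottomed on the rests. Release, lift, look.

Emit:
{"name": "step_arm", "arguments": {
  "targets": [
    [[0, 0, 0], 0],
    [[0, 0, 0], 0],
    [[0, 0, 0], 0],
    [[0, 0, 0], 0],
    [[-20, 0, 0], 0],
    [[-40, 0, 0], 0],
    [[-40, 0, 0], 0],
    [[-40, 0, 0], 0]
  ],
  "hand": 36
}}

```text
t: 38.45
eef_pos: [0.6244, -0.1552, 0.1619]
orientation: [0.019, 1.584, 0.018]
wrist_force: [0.6, -0.2, -0.0]
gripper_width: 0.0357
```

```bash
python3 tubes.py wrist w20.png; python3 tubes.py side s20.png; python3 -c "
from h import *
plan(.512,.001,.15,0)"
```

```text
0.8 [282. 200.  30.  72.] c [ 0.6219 -0.1559] rect [ 0.6223 -0.157 ] ang -1.578 [66.2 20.9] [152. 151. 139.]
0.65 [283.  50.  31. 100.] c [ 0.6223 -0.047 ] rect [ 0.6224 -0.0483] ang -1.584 [65.5 20.5] [151. 150. 138.]
place 0.78 [279. 201.] [ 0.6198 -0.1598  0.    ]
place 0.78 [283.  56.] [ 0.6228 -0.0494  0.    ]
0.71 [302. 232. 106. 117.] c [ 0.5958 -0.0475] rect [5.589e-01 2.000e-04] ang -1.46 [219.3 438.1] [200. 196. 189.]
0.62 [281. 140.   8.  15.] c [0.5734 0.4169] rect [0.5734 0.419 ] ang -1.782 [76.8 21.6] [ 61. 126.  74.]
0.59 [324. 234.  14.  21.] c [ 0.6231 -0.0356] rect [ 0.623  -0.0357] ang -1.663 [24.7 68.3] [213. 214. 207.]
0.52 [334. 265.  12.  25.] c [ 0.6231 -0.1399] rect [ 0.6232 -0.1413] ang -1.654 [70.7 23.5] [211. 212. 205.]
0.52 [245. 135.   6.  14.] c [0.4678 0.4437] rect [0.4689 0.4479] ang -1.606 [78.7 18.6] [ 61. 130.  74.]
0.48 [394. 309.  76.  74.] c [ 0.7294 -0.2871] rect [ 0.7321 -0.2826] ang -1.439 [135.1 160.5] [156. 143. 122.]
0.46 [256. 174.  11.  15.] c [0.4797 0.2375] rect [0.4789 0.2404] ang -1.392 [21.5 73.6] [ 57. 138.  74.]
place 0.6 [334. 267.] [ 0.6272 -0.1439  0.    ]
place 0.6 [321. 236.] [ 0.6188 -0.0338  0.    ]
place 0.55 [258. 175.] [0.489  0.2451 0.    ]
place 0.52 [246. 135.] [0.4721 0.4687 0.    ]
place 0.46 [279. 140.] [0.5734 0.4261 0.    ]
place 0.4 [315. 210.] [0.6215 0.0654 0.    ]
eef [ 0.6241 -0.155   0.1595] t 38.75 q6 1.19 F [ 0.2  0.2 -0.1] w 35.8
shift tool mm [  14.9  155.7 -111.9]
jaw angle deg -0.0 tilt [-0.015  0.024 -1.   ]
turn units -0.0 q6 after ~ +- 0.0 shift after turn [  14.9  155.7 -111.9]
turn units 30.0 q6 after ~ +- -3.14 shift after turn [   4.1 -156.2  112.2]
```

View pics/w20.png

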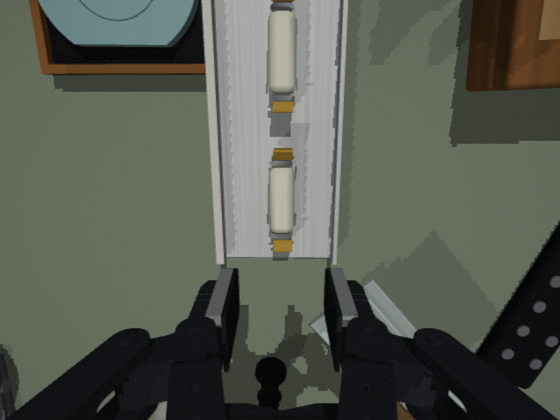

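View pics/s20.png

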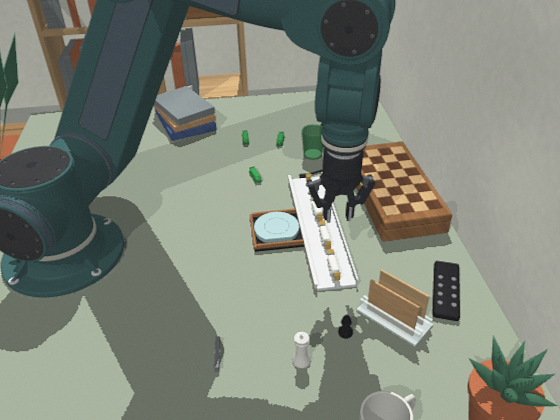

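Emit:
{"name": "step_arm", "arguments": {
  "targets": [
    [[0, 20, -14], 0],
    [[0, 45, -32], 0],
    [[0, 45, -33], 0],
    [[0, 45, -33], 0],
    [[20, 0, 0], 0],
    [[0, 0, 0], 0],
    [[0, 0, 0], 0],
    [[0, 0, 0], 0]
  ],
  "hand": 62
}}

```text
t: 39.75
eef_pos: [0.5128, -0.0003, 0.146]
orientation: [0.019, 1.584, 0.017]
wrist_force: [0.0, 0.4, -0.3]
gripper_width: 0.0618
```

```bash
cat > disc.py <<'E'
from h import *
import sys
p,T=shot(sys.argv[1],sys.argv[2])
for t,z in [('disc_flat',.015),('disc_top',.02)]:
    for d in place_of(p,t)[:1]: print(t,round(d['confidence'],2),np.round(d['at'],1),np.round(px2w(p,d['at'],z,T),4))
for d in masks_of(p,'disc')[:1]:
    m=d['mask'].astype(np.uint8)
    hsv=cv2.cvtColor(p['color'],cv2.COLOR_RGB2HSV)
    c=max(cv2.findContours(m,cv2.RETR_EXTERNAL,cv2.CHAIN_APPROX_NONE)[0],key=len)[:,0]
    W=np.array([px2w(p,q,.02,T)[:2] for q in c])
    # fit circle robust r=.055
    from scipy.optimize import least_squares
    f=lambda x:np.hypot(W[:,0]-x[0],W[:,1]-x[1])-.055
    r=least_squares(f,W.mean(0),loss='soft_l1',f_scale=.001); res=f(r.x)
    print('circle',r.x.round(4),'inl',(abs(res)<.001).mean())
    i=res<-.003; 
    if i.sum()>10:
        F=W[i]; l=np.linalg.svd(F-F.mean(0))[2]; n=l[1]; n=n*np.sign(n@(F.mean(0)-r.x)); print('flat pts',i.sum(),'normal deg',np.degrees(np.arctan2(n[1],n[0])).round(1),'dist',(n@(F.mean(0)-r.x)*1e3).round(1),'mid dir',np.degrees(np.arctan2(*(F.mean(0)-r.x)[::-1])).round(1))
plan(.512,.001,.03,0)
E
python3 disc.py wrist w21.png
```

```text
disc_flat 0.7 [284.4 260.9] [ 0.5128 -0.0448  0.015 ]
disc_top 0.97 [283.1 204.7] [0.5118 0.0019 0.02  ]
circle [0.5121 0.0022] inl 0.747016706443914
flat pts 67 normal deg -90.2 dist 45.6 mid dir -90.4
eef [ 0.5126 -0.      0.1459] t 39.95 q6 1.4 F [-0.1  0.6  0.5] w 62.0
shift tool mm [115.9  -1.6   1. ]
jaw angle deg -0.0 tilt [-0.013  0.023 -1.   ]
turn units -0.01 q6 after ~ +- 0.0 shift after turn [115.9  -1.6   1. ]
turn units 29.99 q6 after ~ +- -3.14 shift after turn [115.8  -3.7   2.1]
```

View pics/w21.png

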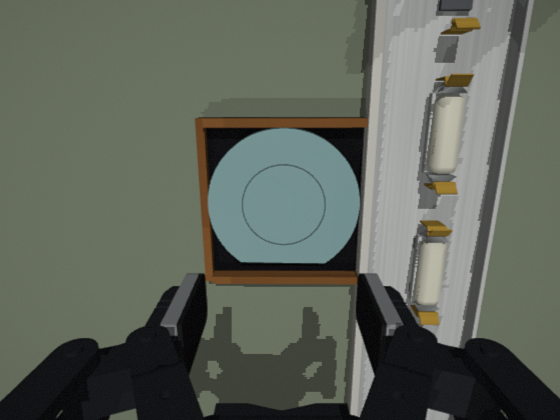

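Emit:
{"name": "step_arm", "arguments": {
  "targets": [
    [[30, -1.5, 0], 0],
    [[40, 0, 0], 0],
    [[30, 0, 0], 0],
    [[10, 0, 0], 0],
    [[4, 0, 0], 0],
    [[0, 0, 0], 0],
    [[0, 0, 0], 0],
    [[0, 0, 0], 0]
  ]
}}

```text
t: 40.95
eef_pos: [0.5111, 0.0013, 0.0323]
orientation: [0.018, 1.583, 0.018]
wrist_force: [-0.6, 0.0, -0.4]
gripper_width: 0.0619
```

```bash
python3 disc.py wrist w22.png
```

```text
disc_flat 0.94 [284.1 360.1] [ 0.5116 -0.0443  0.015 ]
disc_top 0.87 [286.1 279.1] [0.5124 0.0019 0.02  ]
circle [0.5119 0.003 ] inl 0.33618581907090467
flat pts 322 normal deg -89.4 dist 21.2 mid dir -89.6
eef [0.5109 0.0013 0.032 ] t 41.15 q6 1.4 F [0.2 0.2 0.2] w 62.1
shift tool mm [ 1.9 -0.4  1.1]
jaw angle deg -0.0 tilt [-0.013  0.023 -1.   ]
turn units -0.0 q6 after ~ +- 0.0 shift after turn [ 1.9 -0.4  1.1]
turn units 30.0 q6 after ~ +- -3.14 shift after turn [ 2.   0.3 -1.1]
```

View pics/w22.png

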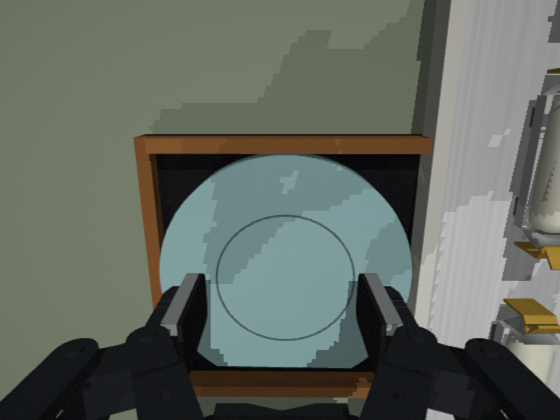

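Lower 2 mm at a time, with x corrected by +1, till contact.

Emit:
{"name": "step_arm", "arguments": {
  "targets": [
    [[3, 0, 1], 0],
    [[2, 0, 0], 0],
    [[2, 0, 0], 0],
    [[2, 0, 0], 0],
    [[0, 0, 0], 0],
    [[0, 0, 0], 0],
    [[0, 0, 0], 0],
    [[0, 0, 0], 0]
  ]
}}

```text
t: 42.15
eef_pos: [0.5119, 0.0015, 0.0228]
orientation: [0.018, 1.584, 0.018]
wrist_force: [1.1, 0.4, 4.2]
gripper_width: 0.0619
```

Emit:
{"name": "step_arm", "arguments": {
  "targets": [
    [[1, 0, 0], 0],
    [[0, 0, 0], 0],
    [[0, 0, 0], 0],
    [[0, 0, 0], 0],
    [[0, 0, 0], 0],
    [[0, 0, 0], 0],
    [[0, 0, 0], 0],
    [[0, 0, 0], 0]
  ]
}}

```text
t: 43.15
eef_pos: [0.5121, 0.0015, 0.0225]
orientation: [0.018, 1.583, 0.018]
wrist_force: [-2.1, 1.0, 14.8]
gripper_width: 0.0618
```

Emit:
{"name": "step_arm", "arguments": {
  "targets": [
    [[0, 0, 0], -1],
    [[0, 0, 0], -1],
    [[0, 0, 0], -1],
    [[0, 0, 0], -1],
    [[0, 0, 0], 0],
    [[0, 0, 0], 0],
    [[0, 0, 0], 0],
    [[0, 0, 0], 0]
  ]
}}

```text
t: 44.15
eef_pos: [0.5124, 0.0014, 0.0223]
orientation: [-0.309, 1.553, 0.348]
wrist_force: [0.3, -1.0, 9.6]
gripper_width: 0.0619
```

```bash
python3 disc.py wrist w23.png
```

```text
disc_flat 0.65 [279.9 375.2] [ 0.5297 -0.0406  0.015 ]
disc_top 0.85 [281.2 291.2] [0.5115 0.0016 0.02  ]
circle [0.5117 0.004 ] inl 0.343921139101862
flat pts 375 normal deg -65.2 dist 18.4 mid dir -67.4
eef [0.5124 0.0014 0.0223] t 44.35 q6 0.98 F [ 0.2 -0.8  9.3] w 62.4
shift tool mm [-7.7 -0.  -0.5]
jaw angle deg 24.0 tilt [-0.012  0.023 -1.   ]
turn units 4.0 q6 after ~ +- -0.42 shift after turn [-7.7 -0.2 -0.4]
turn units -26.0 q6 after ~ +- 2.72 shift after turn [-7.7  0.6  0.4]
```

View pics/w23.png

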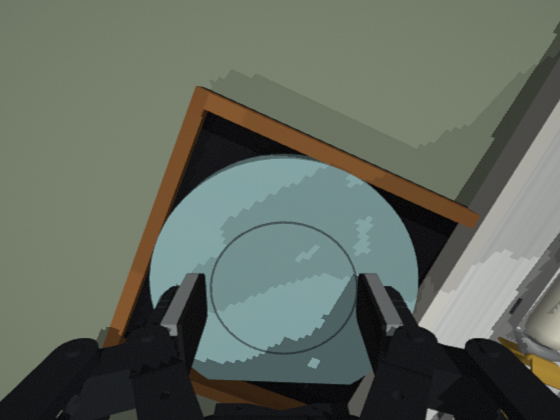

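The disc followed fully (flat still horizontal at row 382 in the tool view). Continue 11 more units.

Emit:
{"name": "step_arm", "arguments": {
  "targets": [
    [[0.4, 0, 0], -1],
    [[0, 0, 0], -1],
    [[0, 0, 0], -1],
    [[0, 0, 0], -1],
    [[0, 0, 0], -1],
    [[0, 0, 0], -1],
    [[0, 0, 0], 0],
    [[0, 0, 0], 0]
  ]
}}

```text
t: 45.35
eef_pos: [0.5127, 0.0012, 0.0224]
orientation: [-0.795, 1.411, 0.835]
wrist_force: [0.1, -0.2, 19.1]
gripper_width: 0.0619
```

Emit:
{"name": "step_arm", "arguments": {
  "targets": [
    [[0.2, 0, 0], -1],
    [[0, 0, 0], -1],
    [[0, 0, 0], -1],
    [[0, 0, 0], -1],
    [[0, 0, 0], -1],
    [[0, 0, 0], 0],
    [[0, 0, 0], 0],
    [[0, 0, 0], 0]
  ]
}}

```text
t: 46.35
eef_pos: [0.5128, 0.0011, 0.0226]
orientation: [-1.188, 1.202, 1.227]
wrist_force: [-2.7, -0.0, 26.5]
gripper_width: 0.062
```

```bash
python3 disc.py wrist w24.png
```

```text
disc_flat 0.94 [261.9 379.7] [ 0.561 -0.008  0.015]
disc_top 0.88 [285.  298.2] [0.5151 0.0025 0.02  ]
circle [0.5133 0.0028] inl 0.4154696132596685
flat pts 369 normal deg 5.3 dist 15.5 mid dir -8.2
eef [0.5129 0.0011 0.0226] t 46.55 q6 -0.17 F [-3.3  0.3 25.7] w 62.0
shift tool mm [-7.4  1.   0.1]
jaw angle deg 90.0 tilt [-0.011  0.022 -1.   ]
turn units 14.99 q6 after ~ +- -1.57 shift after turn [-7.4 -0.  -0.7]
turn units -15.01 q6 after ~ +- 1.57 shift after turn [-7.4  0.2  1. ]
```

View pics/w24.png

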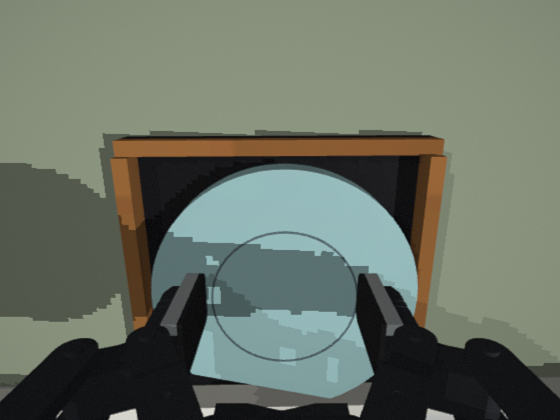

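```bash
cat > flat.py <<'E'
from h import *
import sys
a=[float(v) for v in sys.argv[1:5]]
p,T=shot('wrist')
A=px2w(p,a[:2],.02,T);B=px2w(p,a[2:],.02,T); d=B-A; n=np.array([d[1],-d[0]]); n*=np.sign(n[0]); print(A.round(4),B.round(4),'normal deg',np.degrees(np.arctan2(n[1],n[0])).round(2),'len',np.linalg.norm(d).round(4))
E
python3 flat.py 192 373 331 397
```

```text
[ 0.5523 -0.0388  0.02  ] [0.567  0.0238 0.02  ] normal deg -13.19 len 0.0643
```

Emit:
{"name": "step_arm", "arguments": {
  "targets": [
    [[-0.5, 0, 0], -0.5],
    [[0, 0, 0], -0.6],
    [[0, 0, 0], -0.6],
    [[0, 0, 0], 0],
    [[0, 0, 0], 0],
    [[0, 0, 0], 0],
    [[0, 0, 0], 0],
    [[0, 0, 0], 0]
  ]
}}

```text
t: 47.6
eef_pos: [0.5125, 0.001, 0.0227]
orientation: [-1.317, 1.111, 1.356]
wrist_force: [-2.6, -2.0, 20.2]
gripper_width: 0.0616
```

```bash
python3 disc.py wrist w25.png
```

```text
disc_flat 0.81 [249.2 384. ] [ 0.5651 -0.0048  0.015 ]
disc_top 0.94 [282.4 303.8] [0.5174 0.0023 0.02  ]
circle [0.5157 0.0027] inl 0.371523915461624
flat pts 382 normal deg 18.1 dist 11.7 mid dir -8.2
eef [0.5125 0.0009 0.0227] t 47.8 q6 -0.35 F [-2.  -2.  20.3] w 62.0
shift tool mm [-7.3  0.5  0.3]
jaw angle deg 100.1 tilt [-0.012  0.021 -1.   ]
turn units -13.31 q6 after ~ +- 1.39 shift after turn [-7.3 -0.   0.6]
turn units 16.69 q6 after ~ +- -1.75 shift after turn [-7.3  0.1 -0.3]
```

View pics/w25.png

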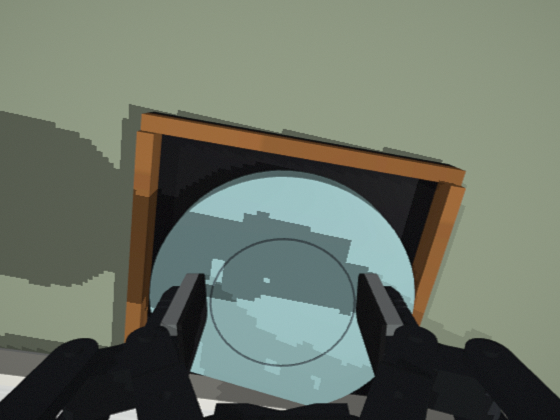

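Emit:
{"name": "step_arm", "arguments": {
  "targets": [
    [[0, 2, 0], 0],
    [[0, 2, 0], 0],
    [[0, 0, 0], -0.5],
    [[0, 0, 0], -0.5],
    [[0, 0, 0], -0.5],
    [[0, 0, 0], -0.5],
    [[0, 0, 0], 0],
    [[0, 0, 0], 0]
  ]
}}

```text
t: 48.8
eef_pos: [0.5087, 0.0, 0.0228]
orientation: [-1.466, 0.989, 1.504]
wrist_force: [-3.4, -4.0, 20.6]
gripper_width: 0.0619
```

```bash
python3 disc.py wrist w26.png
```

```text
disc_flat 0.74 [226.9 383. ] [ 0.5649 -0.0043  0.015 ]
disc_top 0.97 [281.6 312.7] [0.5173 0.0039 0.02  ]
circle [0.5156 0.0023] inl 0.33975084937712347
flat pts 371 normal deg 31.1 dist 7.4 mid dir -10.9
eef [0.5087 0.     0.0228] t 49.0 q6 -0.56 F [-2.7 -3.9 20.6] w 61.8
shift tool mm [-7.2 -3.4 -0.2]
jaw angle deg 112.1 tilt [-0.011  0.021 -1.   ]
turn units -11.31 q6 after ~ +- 1.18 shift after turn [-7.2 -1.  -3.1]
turn units 18.69 q6 after ~ +- -1.96 shift after turn [-7.1  1.   3.5]
```

View pics/w26.png

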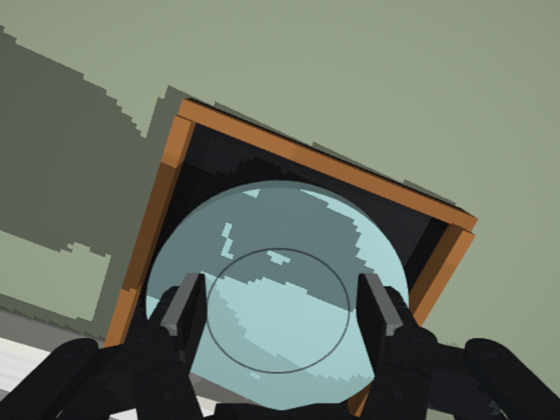

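Emit:
{"name": "step_arm", "arguments": {
  "targets": [
    [[0, -1.9, -0.75], 0],
    [[0, -1.9, -0.75], 0],
    [[0, -1.9, -0.75], 0],
    [[0, -1.9, -0.75], 0],
    [[0, -1.9, -0.75], 0],
    [[0, 0, 0], 0],
    [[0, 0, 0], 0],
    [[0, 0, 0], 0]
  ]
}}

```text
t: 50.0
eef_pos: [0.5187, 0.0007, 0.0228]
orientation: [-1.466, 0.988, 1.505]
wrist_force: [-3.9, 1.1, 24.5]
gripper_width: 0.0619
```

```bash
python3 disc.py wrist w27.png
```

```text
disc_flat 0.6 [239.9 377.1] [0.5695 0.0009 0.015 ]
disc_top 0.73 [279.  303.1] [0.5234 0.0018 0.02  ]
circle [0.5215 0.0023] inl 0.34915254237288135
flat pts 384 normal deg 30.6 dist 11.7 mid dir -0.4
eef [0.5187 0.0007 0.0228] t 50.2 q6 -0.55 F [-5.   0.4 24.2] w 62.0
shift tool mm [-7.1  6.1  3. ]
jaw angle deg 112.2 tilt [-0.012  0.022 -1.   ]
turn units -11.31 q6 after ~ +- 1.18 shift after turn [-7.  -0.3  6.9]
turn units 18.69 q6 after ~ +- -1.96 shift after turn [-7.4  0.3 -6.5]
```

View pics/w27.png

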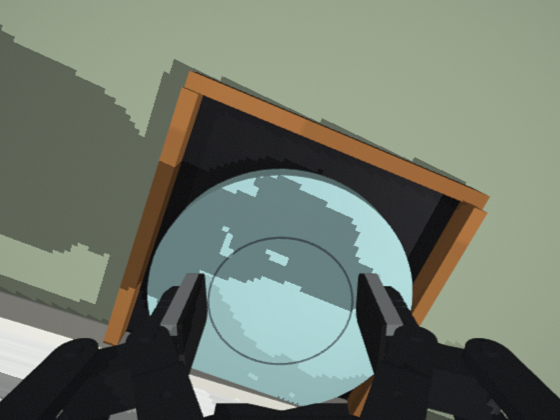

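Emit:
{"name": "step_arm", "arguments": {
  "targets": [
    [[0, -1.9, -0.75], 0],
    [[0, -1.9, -0.75], 0],
    [[0, 0, 0], 0],
    [[0, 0, 0], 0],
    [[0, 0, 0], 0],
    [[0, 0, 0], 0],
    [[0, 0, 0], 0],
    [[0, 0, 0], 0]
  ]
}}

```text
t: 51.2
eef_pos: [0.5224, 0.0007, 0.0228]
orientation: [-1.465, 0.989, 1.505]
wrist_force: [-7.4, 1.2, 26.4]
gripper_width: 0.0619
```

```bash
python3 disc.py wrist w28.png
```

```text
disc_flat 0.76 [244.5 372.6] [0.57  0.002 0.015]
disc_top 0.66 [283.6 299.3] [0.5247 0.0029 0.02  ]
circle [0.5224 0.002 ] inl 0.36058230683090703
flat pts 374 normal deg 29.8 dist 14.1 mid dir 5.1
eef [0.5224 0.0007 0.0228] t 51.4 q6 -0.55 F [-6.4  0.2 26.2] w 62.0
shift tool mm [-7.1  9.6  4.4]
jaw angle deg 112.2 tilt [-0.012  0.022 -1.   ]
turn units -11.31 q6 after ~ +- 1.18 shift after turn [-6.9 -0.2 10.6]
turn units 18.69 q6 after ~ +- -1.96 shift after turn [ -7.5   0.3 -10.2]
```

View pics/w28.png

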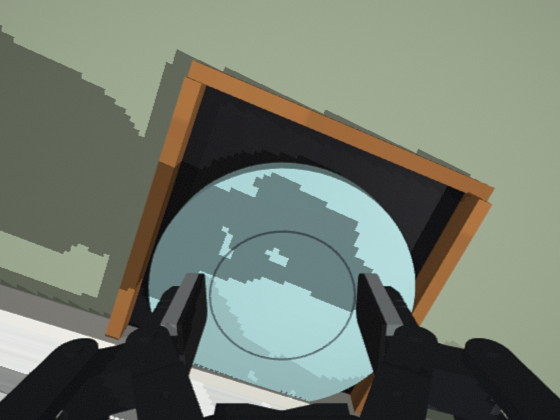

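Emit:
{"name": "step_arm", "arguments": {
  "targets": [
    [[0, -1.9, -0.75], 0],
    [[0, -1.9, -0.75], 0],
    [[0, 0, 0], 0],
    [[0, 0, 0], 0],
    [[0, 0, 0], 0],
    [[0, 0, 0], 0],
    [[0, 0, 0], 0],
    [[0, 0, 0], 0]
  ]
}}

```text
t: 52.4
eef_pos: [0.5267, 0.0008, 0.0228]
orientation: [-1.466, 0.988, 1.505]
wrist_force: [-5.6, 0.8, 26.3]
gripper_width: 0.0619
```

Emit:
{"name": "step_arm", "arguments": {
  "targets": [
    [[-10, 0, 0], 0],
    [[-40, 0, 0], 0],
    [[-40, 0, 0], 0],
    [[-30, 0, 0], 0],
    [[0, 0, 0], 0.9],
    [[0, 0, 0], 0.9],
    [[0, 0, 0], 0.9],
    [[0, 0, 0], 1.0]
  ]
}}

```text
t: 53.4
eef_pos: [0.5275, -0.0017, 0.1413]
orientation: [-1.183, 1.204, 1.228]
wrist_force: [1.2, -0.2, 0.5]
gripper_width: 0.0621
```

```bash
python3 disc.py wrist w29.png
```

```text
disc_flat 0.96 [285.8 262. ] [0.5714 0.0045 0.015 ]
disc_top 0.8 [282.8 203.3] [0.5232 0.0022 0.02  ]
circle [0.5235 0.0024] inl 0.7347417840375586
flat pts 67 normal deg -0.7 dist 45.4 mid dir -1.2
eef [ 0.5276 -0.0017  0.1414] t 53.6 q6 -0.17 F [-0.1 -0.1 -0. ] w 61.7
shift tool mm [1.116e+02 1.410e+01 1.000e-01]
jaw angle deg 90.1 tilt [-0.014  0.023 -1.   ]
turn units -14.98 q6 after ~ +- 1.57 shift after turn [111.6  -4.2  13.1]
turn units 15.02 q6 after ~ +- -1.57 shift after turn [111.    1.1 -18.2]
```

View pics/w29.png

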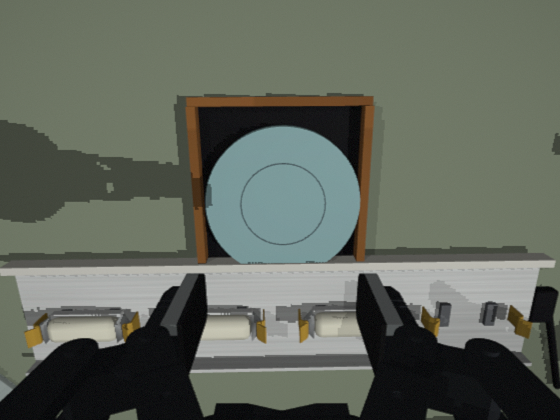

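```bash
python3 - <<'E'
import cv2
a=cv2.imread('pics/w29.png')[235:280,180:385]; cv2.imwrite('pics/c29.png',cv2.resize(a,None,fx=3.9,fy=6,interpolation=cv2.INTER_NEAREST))
E
python3 - <<'E'
from h import *
for n in ('side','top'):
    p,T=shot(n,n+'29.png')
    for t,z in [('king',0),('disc_top',.02),('disc_flat',.015)]:
        for d in place_of(p,t)[:1]: print(n,t,d['confidence'],px2w(p,d['at'],z,T).round(4))
plan(.516,-.382,.16,0)
E
```

```text
side king 0.68 [ 0.5163 -0.3828  0.    ]
side disc_top 0.65 [ 0.609  -0.3403  0.02  ]
side disc_flat 0.92 [5.647e-01 1.000e-04 1.500e-02]
top king 0.7 [ 0.5134 -0.3781  0.    ]
top disc_flat 0.4 [ 0.6041 -0.3292  0.015 ]
eef [ 0.5277 -0.0017  0.1414] t 54.0 q6 -0.17 F [-0.4 -0.7 -0. ] w 62.4
shift tool mm [ -27.2   12.  -379.8]
jaw angle deg 90.0 tilt [-0.014  0.023 -1.   ]
turn units 15.0 q6 after ~ +- -1.57 shift after turn [ -24.1 -380.   -11.3]
turn units -15.0 q6 after ~ +- 1.57 shift after turn [-13.1 380.5  12.2]
```

View pics/c29.png

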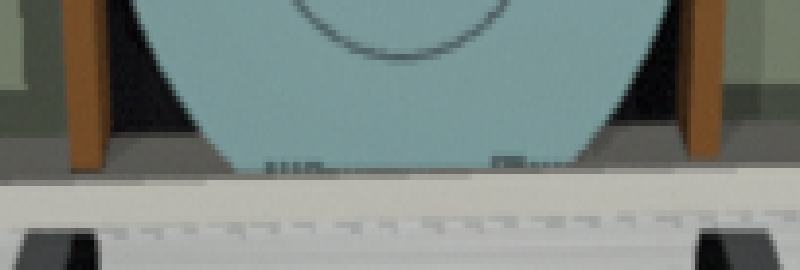

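Emit:
{"name": "step_arm", "arguments": {
  "targets": [
    [[-5, 3, -40], 0],
    [[-5, 2, -50], 0],
    [[-5, 2, -55], 0],
    [[-5, 2, -55], 0],
    [[-5, 2, -55], 0],
    [[-2, 2, -55], 0],
    [[0, 0, -50], 0],
    [[0, 0, -20], 0]
  ]
}}

```text
t: 55.0
eef_pos: [0.5144, -0.3847, 0.1593]
orientation: [-1.184, 1.203, 1.228]
wrist_force: [0.1, 1.1, 0.6]
gripper_width: 0.0621
```

```bash
cat > king.py <<'E'
from h import *
import sys
p,T=shot('wrist',sys.argv[1])
for d in place_of(p,'king'): print('king',round(d['confidence'],2),np.round(d['at']),px2w(p,d['at'],0,T).round(4))
for d in masks_of(p,'king'): print('mask',d['extent'].round() if hasattr(d['extent'],'round') else d['extent'])
plan(.5145,-.381,.029)
E
python3 king.py w30.png
```

```text
king 0.84 [285. 195.] [ 0.5143 -0.3782  0.    ]
mask [285.9, 208.1, 48.5, 68.7]
eef [ 0.5148 -0.3822  0.1595] t 55.15 q6 -0.77 F [-0.5  0.7 -0.1] w 62.1
shift tool mm [130.5  -1.6  -1.9]
jaw angle deg 89.9 tilt [-0.014  0.024 -1.   ]
```

View pics/w30.png

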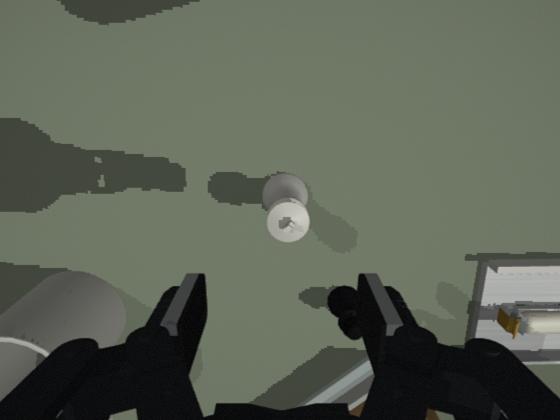

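Emit:
{"name": "step_arm", "arguments": {
  "targets": [
    [[20, -1, 1], 0],
    [[40, 0, 0], 0],
    [[35, 0, 0], 0],
    [[20, 0, 0], 0],
    [[10, 0, 0], 0],
    [[0, 0, 0], 0],
    [[0, 0, 0], 0],
    [[0, 0, 0], 0]
  ]
}}

```text
t: 56.15
eef_pos: [0.5146, -0.3786, 0.0357]
orientation: [-1.187, 1.202, 1.229]
wrist_force: [-0.1, -0.5, 0.8]
gripper_width: 0.0622
```

```bash
python3 king.py w31.png
```

```text
king 0.55 [280. 256.] [ 0.5126 -0.3783  0.    ]
mask [282.9, 303.2, 83.9, 164.1]
eef [ 0.5143 -0.3785  0.0353] t 56.3 q6 -0.76 F [-0.   0.3 -0.8] w 61.9
shift tool mm [ 6.2 -0.3 -2.7]
jaw angle deg 90.0 tilt [-0.013  0.023 -1.   ]
```

View pics/w31.png

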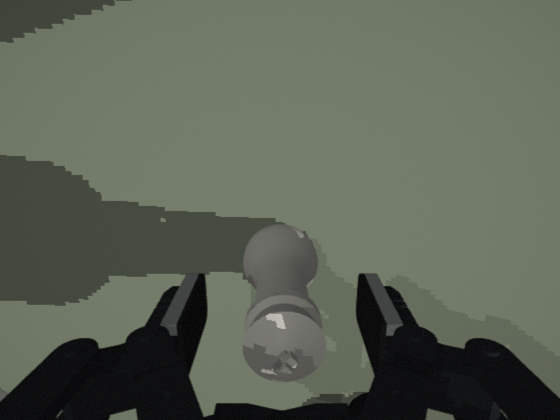

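Emit:
{"name": "step_arm", "arguments": {
  "targets": [
    [[4, 0.5, 0], 0],
    [[0, 0, 0], 0],
    [[0, 0, 0], 0],
    [[0, 0, 0], 0],
    [[0, 0, 0], 0],
    [[0, 0, 0], 0],
    [[0, 0, 0], 0],
    [[0, 0, 0], 0]
  ],
  "hand": 0,
  "squeeze": 30
}}

```text
t: 57.3
eef_pos: [0.5136, -0.3782, 0.0309]
orientation: [-1.185, 1.202, 1.23]
wrist_force: [0.1, -0.5, -0.3]
gripper_width: 0.025
```

```bash
python3 king.py w32.png
```

```text
king 0.84 [280. 262.] [ 0.5126 -0.3784  0.    ]
mask [282.4, 314.9, 87.3, 170.1]
eef [ 0.5136 -0.3782  0.0309] t 57.45 q6 -0.77 F [-0.6  0.2 -1.3] w 24.9
shift tool mm [ 1.8 -0.9 -2.8]
jaw angle deg 90.0 tilt [-0.014  0.023 -1.   ]
```

View pics/w32.png

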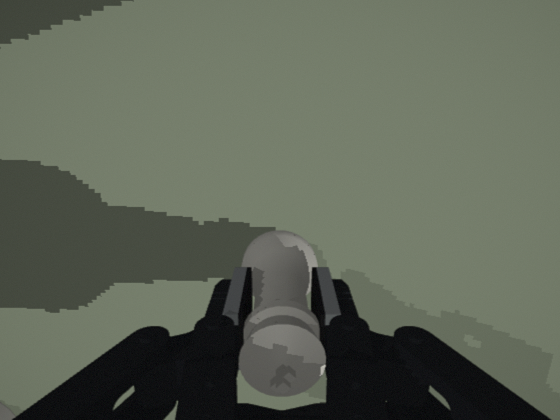

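Emit:
{"name": "step_arm", "arguments": {
  "targets": [
    [[-10, 0, 0], 0],
    [[-30, 0, 0], 0],
    [[-40, 0, 0], 0],
    [[-30, 0, 0], 0],
    [[0, -1, 30], 0],
    [[0, -1, 40], 0],
    [[0, -1, 40], 0],
    [[0, -1, 40], 0]
  ]
}}

```text
t: 58.45
eef_pos: [0.5192, -0.2297, 0.1451]
orientation: [-1.186, 1.202, 1.229]
wrist_force: [1.0, -0.1, 0.1]
gripper_width: 0.0253
```

Emit:
{"name": "step_arm", "arguments": {
  "targets": [
    [[0, -1, 45], 0],
    [[0, -1, 45], 0],
    [[0, -1, 45], 0],
    [[0, -1, 45], 0],
    [[0, -1, 35], 0],
    [[0, 0, 15], 0],
    [[0, 0, 0], 0],
    [[0, 0, 0], 0]
  ]
}}

```text
t: 59.45
eef_pos: [0.5245, -0.0018, 0.1496]
orientation: [-1.185, 1.203, 1.229]
wrist_force: [-0.3, 0.0, -1.3]
gripper_width: 0.025
```

```bash
python3 -c "
from h import *
plan(.5236,.0018,.0515,np.pi/2)
shot('wrist','w33.png');shot('side','s33.png')"
```

```text
eef [ 0.5245 -0.0018  0.1496] t 59.45 q6 -0.17 F [-0.3  0.  -1.3] w 25.0
shift tool mm [98.1 -0.4  1.3]
jaw angle deg 89.9 tilt [-0.013  0.023 -1.   ]
turn units -0.01 q6 after ~ +- 0.0 shift after turn [98.1 -0.4  1.3]
turn units 29.99 q6 after ~ +- -3.14 shift after turn [98.  -2.2 -5.8]
```

View pics/w33.png

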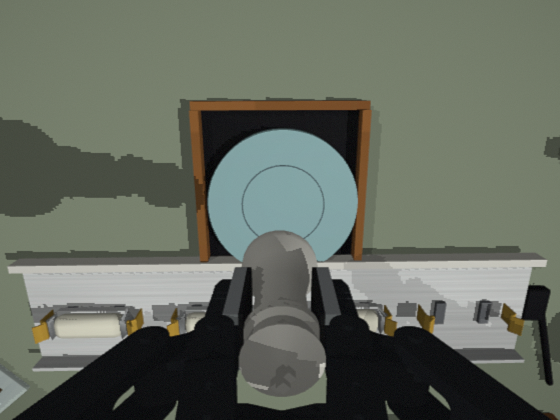

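View pics/s33.png

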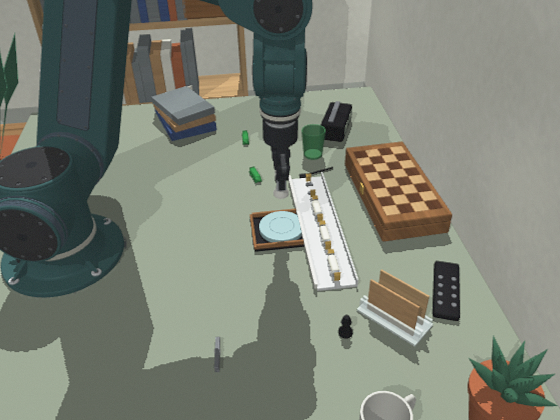

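Emit:
{"name": "step_arm", "arguments": {
  "targets": [
    [[20, 0, 1.3], 0],
    [[30, 0, 0], 0],
    [[25, 0, 0], 0],
    [[12, 0, 0], 0],
    [[6, 0, 0], 0],
    [[2, 0, 0], 0],
    [[0, 0, 0], 0],
    [[0, 0, 0], 0]
  ]
}}

```text
t: 60.55
eef_pos: [0.5234, 0.0026, 0.055]
orientation: [-1.186, 1.202, 1.229]
wrist_force: [1.2, 0.3, -0.8]
gripper_width: 0.0255
```

```bash
python3 -c "
from h import *
plan(.5236,.0018,.0515,np.pi/2)
shot('wrist','w34.png')"
```

```text
eef [0.5234 0.0026 0.055 ] t 60.55 q6 -0.16 F [ 1.2  0.3 -0.8] w 25.5
shift tool mm [ 3.5 -0.3 -0.9]
jaw angle deg 90.0 tilt [-0.013  0.023 -1.   ]
turn units -0.01 q6 after ~ +- 0.0 shift after turn [ 3.5 -0.3 -0.9]
turn units 29.99 q6 after ~ +- -3.14 shift after turn [3.6 0.2 0.7]
```

View pics/w34.png

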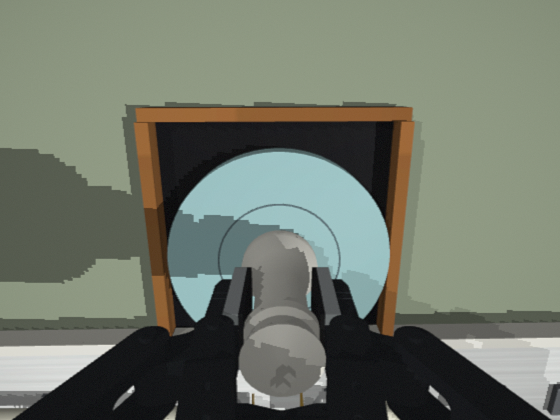

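Centred in the ring. Lower the last millimetres.

Emit:
{"name": "step_arm", "arguments": {
  "targets": [
    [[1.5, 0, -0.5], 0],
    [[1.5, 0, 0], 0],
    [[1, 0, 0], 0],
    [[0, 0, 0], 0],
    [[0, 0, 0], 0],
    [[0, 0, 0], 0],
    [[0, 0, 0], 0],
    [[0, 0, 0], 0]
  ]
}}

```text
t: 61.6
eef_pos: [0.523, 0.0022, 0.0506]
orientation: [-1.185, 1.202, 1.23]
wrist_force: [-0.1, 0.9, 1.5]
gripper_width: 0.0249
```

Contact just made (1.5 N). Open gently, then rise.

Emit:
{"name": "step_arm", "arguments": {
  "targets": [
    [[0, 0, 0], 0],
    [[0, 0, 0], 0],
    [[0, 0, 0], 0],
    [[0, 0, 0], 0],
    [[0, 0, 0], 0],
    [[0, 0, 0], 0],
    [[0, 0, 0], 0],
    [[0, 0, 0], 0]
  ],
  "hand": 60
}}

```text
t: 62.6
eef_pos: [0.523, 0.0022, 0.0505]
orientation: [-1.185, 1.202, 1.23]
wrist_force: [-0.4, -0.5, -0.2]
gripper_width: 0.0603
```

Emit:
{"name": "step_arm", "arguments": {
  "targets": [
    [[-10, 0, 0], 0],
    [[-30, 0, 0], 0],
    [[-40, 0, 0], 0],
    [[-30, 0, 0], 0],
    [[-20, 0, 0], 0],
    [[0, 0, 0], 0],
    [[0, 0, 0], 0],
    [[0, 0, 0], 0]
  ]
}}

```text
t: 63.6
eef_pos: [0.5243, -0.0007, 0.1797]
orientation: [-1.185, 1.203, 1.231]
wrist_force: [-0.3, 0.6, 0.4]
gripper_width: 0.0599
```

```bash
python3 disc.py wrist w35.png; python3 king.py w36.png; python3 -c "
from h import *
for n in ('side','top'):
    p,T=shot(n,n+'36.png')
    for d in place_of(p,'king')[:1]: print(n,px2w(p,d['at'],.02,T).round(4))
"
```

```text
disc_flat 0.97 [279.1 244.4] [0.5694 0.0012 0.015 ]
circle [0.5234 0.0024] inl 0.7203166226912929
flat pts 57 normal deg -0.5 dist 45.4 mid dir 0.4
eef [ 0.5246 -0.0008  0.1801] t 63.8 q6 -0.17 F [-0.6 -0.9 -0.2] w 59.8
shift tool mm [150.3  10.5  -1.7]
jaw angle deg 90.0 tilt [-0.014  0.023 -1.   ]
turn units 14.99 q6 after ~ +- -1.57 shift after turn [149.8  -0.4 -16.1]
turn units -15.01 q6 after ~ +- 1.57 shift after turn [150.3  -3.9   9.1]
king 0.87 [280. 192.] [0.5268 0.0025 0.    ]
mask [280.9, 206.2, 45.7, 67.7]
eef [ 0.5248 -0.0008  0.1804] t 63.95 q6 -0.17 F [ 0.3 -0.1 -0.5] w 60.2
shift tool mm [ 142.7    8.  -383.6]
jaw angle deg 90.0 tilt [-0.014  0.023 -1.   ]
side [ 0.5255 -0.0015  0.02  ]
```

View pics/w35.png

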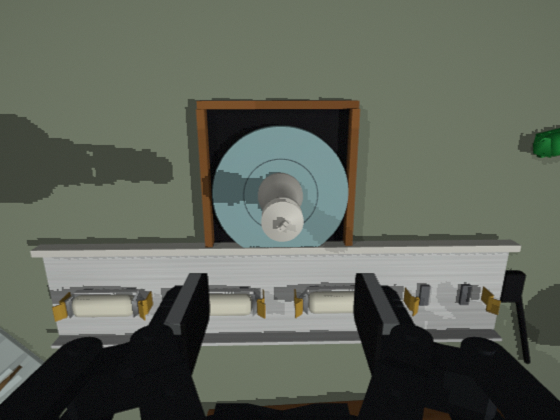

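View pics/side36.png

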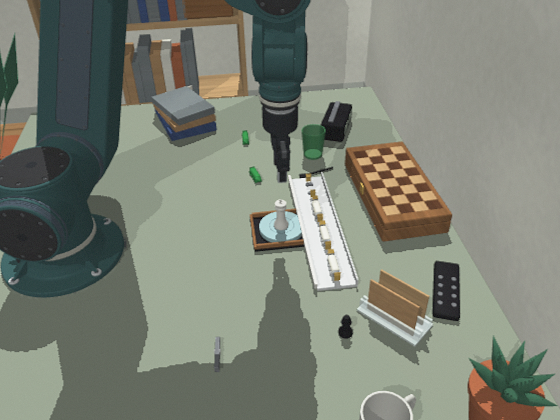

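Emit:
{"name": "step_arm", "arguments": {
  "targets": [
    [[-30, 0, 0], 0],
    [[-30, 20, 30], 0],
    [[0, 30, 45], 0],
    [[0, 30, 45], 0],
    [[0, 30, 45], 0],
    [[0, 30, 45], 0],
    [[0, 30, 45], 0],
    [[0, 30, 45], 0]
  ]
}}

```text
t: 65.15
eef_pos: [0.3247, 0.2991, 0.2504]
orientation: [-1.185, 1.202, 1.229]
wrist_force: [1.1, 0.1, -0.6]
gripper_width: 0.0601
```

```bash
python3 tubes.py top t40.png; python3 disc.py top t41.png; python3 tubes.py side s40.png; python3 -c "
import cv2
a=cv2.imread('pics/t41.png')[150:260,200:390]; cv2.imwrite('pics/c41.png',cv2.resize(a,None,fx=4,fy=4,interpolation=cv2.INTER_CUBIC))"
```

```text
0.77 [125. 203.  24.  10.] c [0.576  0.4245] rect [0.5759 0.4246] ang -1.851 [66.9 19.2] [ 43. 121.  57.]
0.72 [116. 247.  30.  11.] c [0.47   0.4478] rect [0.4699 0.4486] ang -1.603 [66.8 17.2] [ 42. 111.  54.]
0.69 [287. 201. 183.  98.] c [0.601 0.01 ] rect [0.5679 0.0262] ang -1.605 [466.7 234.5] [184. 182. 178.]
0.58 [355. 177.  21.   8.] c [ 0.6247 -0.1531] rect [ 0.6253 -0.1541] ang -1.591 [57.7 20.3] [206. 205. 195.]
0.54 [274. 182.  25.   9.] c [0.6228 0.0508] rect [0.6223 0.0512] ang 1.587 [23.9 63.1] [196. 195. 184.]
0.53 [315. 180.  22.  11.] c [ 0.6248 -0.0521] rect [ 0.6249 -0.0527] ang -1.576 [60.1 20.3] [204. 203. 193.]
0.5 [198. 242.  30.  15.] c [0.4813 0.243 ] rect [0.481  0.2427] ang -1.35 [21.9 66.7] [ 44. 120.  58.]
place 0.77 [110. 244.] [0.4741 0.4619 0.    ]
place 0.68 [128. 203.] [0.576  0.4174 0.    ]
place 0.59 [354. 180.] [ 0.6208 -0.1507  0.    ]
place 0.54 [272. 182.] [0.6201 0.0549 0.    ]
place 0.51 [195. 238.] [0.4854 0.2492 0.    ]
place 0.48 [313. 178.] [ 0.6296 -0.0477  0.    ]
disc_flat 0.95 [293.7 199.6] [0.5734 0.002  0.015 ]
disc_top 0.67 [295.
[... 604 characters left out ...]
28 -0.1416] ang -1.656 [70.  21.6] [198. 198. 190.]
0.52 [324. 233.  12.  20.] c [ 0.6231 -0.035 ] rect [ 0.6234 -0.0354] ang -1.666 [70.1 25.8] [195. 195. 186.]
0.48 [344. 326.  16.  21.] c [ 0.6126 -0.3228] rect [ 0.6132 -0.3185] ang -1.873 [59.2 27.9] [36. 36. 36.]
0.43 [278. 140.   6.  11.] c [0.5732 0.4168] rect [0.5731 0.4159] ang -1.781 [58.8 13.8] [ 55. 137.  72.]
place 0.71 [334. 267.] [ 0.627  -0.1425  0.    ]
place 0.7 [323. 236.] [ 0.6228 -0.0359  0.    ]
place 0.68 [254. 178.] [0.479  0.2348 0.    ]
place 0.59 [313. 211.] [0.6149 0.0622 0.    ]
place 0.55 [284. 141.] [0.5851 0.4147 0.    ]
place 0.42 [243. 137.] [0.4622 0.4629 0.    ]
place 0.3 [278. 230.] [0.5175 0.0011 0.    ]
```

View pics/t41.png

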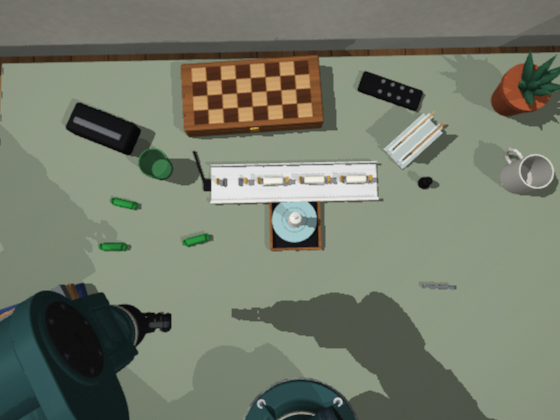

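View pics/c41.png

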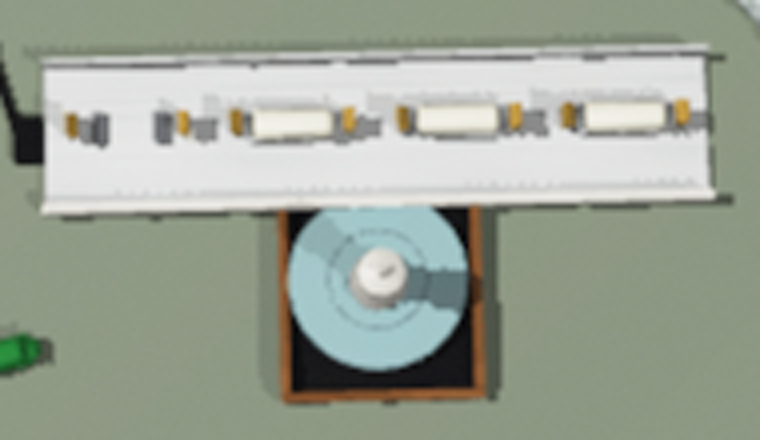

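View pics/s40.png

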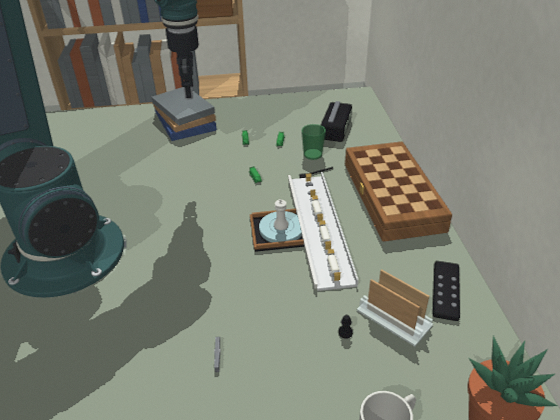

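```bash
python3 -c "
from cell import *
print(job_done())"
```

```text
the job is handed in; nothing more can be done
None
```

The job is handed in at about 65 s. All three white LED tubes present are in their clips, the disc is flush against the light bar, and the king stands inside the engraved ring.

- **Tubes:** They lie in pairs 2, 3 and 4. No fourth white tube showed in either overview. Tubes 3 and 4 bottomed on the rests at 27–30 N. Tube 2 was pulled in by the clips. The last pictures show each tube centred between its brass clips, and I left the green look-alikes alone.
- **Disc:** I turned it with two fingertips, but it lagged by about 13° near the end. I fixed that by pushing it against the bar. The last wrist view gives its flat square to within about 0.5–0.7° and its centre 45 mm from the bar's face. The circle fit from the top camera was unusable because the king hid part of the disc.
- **King:** It stands upright. The last wrist and side estimates put it within 3–5 mm of the disc's middle, and the gripper is clear of everything.
- **Bystanders:** I saw no sign in the last pictures that the tumbler, pawn, clothes peg or slotted stand had moved, though I did not measure them.

One slip: the last joint reached its limit once, leaving the tool about 1.5° out of vertical for the rest of the run. I allowed for that in the later moves.

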